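Refit the push knob of a rework station

TASK

Put the bench rework station back into use: first press its raised round fuse cap down until it is fully home, then pick up the loose black knob, turn it so that its D-shaped bore matches the bare D-shaft on the station's panel, and push it all the way onto the shaft. Keep the knob pressed in, so that the spring-loaded shaft is pushed fully down, and finish like that, with the gripper still holding the knob pressed; do not let go. Do not disturb the screw tin, the solder spool and the flux jar.

Things in the scene. Friction and masses are not known exactly. Their poses are not given: they have to be found in the camera images.
- panel (a point): Centre of the level top panel of the fixed rework station, a grey box 150 (x) x 200 (y) x 80 mm high; panel at z = 80 mm; its axes are the station's. The D-shaft stands at (-8, +45) mm from this point in its x, y, the fuse cap at (+5, -58) mm. Else only low marks on it: display window (+x of the shaft), four small keys (-x), a 5 mm high collar round the fuse cap.
- fuse_cap_top (a point): Centre of the top face of the black round fuse cap, 24 mm across, with a grey slot mark. It stands 12 to 14 mm above the panel at first, and 6 mm above it when fully home.
- fuse_cap (a joint): How far the fuse cap is pressed down, in m: 0 fully out, 0.008 fully home against its stop. Slides down with about 3 N and stays where it is left.
- shaft_tip (a point): Centre of the top end, on the axis, of the bare brass D-shaft, which points straight up, its top 20 mm over the panel when not pressed. 16 mm diameter, one flat along its length 2 mm from the axis, 1 mm chamfer on top. z axis up, x axis points out of the flat, square to it. The frame turns and sinks with the shaft.
- spindle (a joint): Turn of the D-shaft relative to the station, rad, counter-clockwise from above; 0 when the flat faces the station's +x. It keeps its angle unless turned with about 0.025 N m. At its foot a thin steel washer turns with it, whose 6 mm wide tab points the way the flat faces, to 25 mm from the axis.
- encoder (a joint): How far the D-shaft is pushed down, in m: 0 at rest, 0.004 fully down against its stop. A spring pushes it back up: 2 N at 0, 6 N when fully down.
- knob: Loose black knob, upright on the bench, 37 mm high, about 45 g. Origin: centre of its underside, on the bore's axis. Skirt 39 mm across up to z = 17 mm, on it a grip bar 12 mm wide (y), 36 mm long (x), z = 17 to 37 mm. D-shaped bore in the underside, 14 mm deep: round part 17.2 mm across, flat 2.9 mm from the axis on the +x side, where a nose juts from the skirt to 27 mm from the axis.
- knob_bar (a point): Middle of the knob's grip bar, 27 mm above its underside, on its axis; axes as the knob's. A white line runs along the +x half of the bar's top. With the knob fully on the shaft, its underside is 6 mm above the panel when the shaft is not pressed, 2 mm above it when fully pressed.
- knob_nose (a point): End of the knob's small nose, 26 mm along the knob's +x from its axis, 8.5 mm above its underside. It must point the way the flat of the shaft faces.
- tin: Bystander: flat round steel screw tin, 50 mm across, 20 mm high; origin under its centre.
- spool: Bystander: solder spool standing on its flange, 60 mm across, 43 mm high; origin under its centre.
- flux_jar: Bystander: small jar, 44 mm across, 45 mm high; origin under its centre.
Not all that is in view belongs to the job. Leave any blue or turquoise look-alike of the knob alone.

How it is judged:
By the outcome, as a careful person would: the job done as asked, in the order asked, and still so for the second after the job is handed in, while the arm keeps its last pose, push and grip.
It also fails if it takes over 48 s, if anything falls off the work surface, if the arm or the gripper's body presses on something with over 40 N, if the wrist force passes 120 N, or if a joint passes its speed limit or range.

ROBOT

A 6-joint arm with a two-finger parallel gripper is mounted at the origin on the work surface. World frame = base frame: x ahead of the robot, y to its left, z up, the work surface at z = 0. Lengths are in m, angles in rad, forces in N, time in s.
With the tool pointing down it reaches from about 0.25 to 0.725 m from the base axis. Payload 4 kg.
Tool frame: the origin (TCP) lies midway between the tips of the shut fingers; the grasp point (between the pads) lies 19 mm behind it; z points along the fingers, y is the line along which they close (so a half turn about z gives the same grasp; the last joint's range is limited). The gripper opens to 85 mm and grips with 20 to 120 N. Pads are 22 mm wide; open, the fingers measure 114 mm over their backs; the gripper's body (76 mm by 85 mm) begins 54 mm behind the grasp point. The pads swing forward as they close: fully open they stand 13 mm farther back than shut.
Start: joints at [-1.133, 0.241, 0.005, 1.335, 0, 1.571], TCP at [0.212, -0.453, 0.231] pointing down, gripper open.
Joint ranges: [-2.72, 2.72], [-1.05, 1.87], [-1.09, 1.28], [-1.99, 2.15], [-1.42, 1.44], [-3.14, 3.14]. Speed limits (rad/s): [2.79, 2.79, 3.14, 3.14, 3.14, 3.14].

INTERFACE

Orientations are given as a unit quaternion [x, y, z, w].
In Python, from workcell import bot, camera, job_done gives the robot as it stands.
- The arm moves only by the tool carry_out, never from a script. Its argument "plan" is a list of rows, each an object of numbers: "dx", "dy", "dz": the shift along the tool's x, y, z in mm; "twist": the turn about the tool's z in degrees; "fingers": the closure, from -1 (fully open) to 1 (shut). In form: [{"dx": .., "dy": .., "dz": .., "twist": .., "fingers": ..}, ...]. A call has exactly 5 rows; each row is the pose to reach, as a shift and turn from the pose commanded when the call began, along the tool's axes at that moment; what a row does not reach only later rows make up. A row lasts 1/12 s, in which the tool goes at most 41.7 mm and 7.16 degrees, less where a joint would pass 70% of its speed; a pose out of reach is approached as far as the arm can. A call with a gripper value outside its range is refused whole. The fingers move at their own pace and stop on an object; the grip force is fixed at half the most. Time passes only in rows, so rows that repeat a pose let the fingers close, or fill a call up. It gives the time, the measured TCP pose, the force, the opening and the grip force at its end, in the units of the state.
- bot.get_obs(): the state, without advancing time (a new reading comes with each control period).
- camera(name): name is "side" or "top"; returns a dict with "image" (480x640x3 uint8, red, green, blue), "intrinsics" (3x3 intrinsics, pixels), "eye" and "attitude" of the camera in the world. Camera axes: x right, y down, z forward; pixel columns grow to the right and rows downward; lengths in m; the calibration is good to about 2 mm. A picture is of the moment at which its call begins. There is no depth.
- job_done(): hands the job in; it is judged then, once.
The state is a dict: "clock": time; "joint_pos": joint angles; "joint_vel": joint speeds; "tau": joint torques, N m; "eef_pos": TCP position; "tool_rot": TCP orientation; "ft_force": force on the tool from outside, world axes, zero at the start; "ft_torque": the same for the moment, N m; "grip_width": finger opening in m; "grasp_force": force on a finger pad.
Only numpy, scipy, OpenCV 4.12 (cv2) and the standard library are available. Lean on these libraries where they do the work, as an engineer would, in place of code of your own. Each camera call takes 0.05 s, during which the arm holds its last target. There are 200 camera calls.

## Working session

There is one attempt and no reset: what is moved stays moved. The work goes in short steps, Python scripts to look and compute and a tool call to move; the robot and the scene stay as the last step left them, time stands still between calls to the robot, and variables do not carry over. Pictures are saved under pics/ and viewed, at most 10 in all, crops included, and the job is handed in when it is done.

Besides the shell and the picture viewer there is one more tool, called after "Emit:" by a JSON object that holds its "fn" and its "kwargs", one argument or row to a line. carry_out: Moves the arm, as the interface text tells. Its arguments: {"type":"object","properties":{"plan":{"type":"array","items":{"type":"object","properties":{"dx":{"type":"number"},"dy":{"type":"number"},"dz":{"type":"number"},"twist":{"type":"number"},"fingers":{"type":"number"}}}}},"required":["plan"]}

```bash
mkdir -p pics; ls; cat > h.py <<'E'
import numpy as np, cv2, json
from scipy.spatial.transform import Rotation as R
from workcell import bot, camera, job_done
def snap(n):
    c=camera(n); return c
def save(c,f): cv2.imwrite('pics/'+f,c['image'][:,:,::-1])
E
python3 - <<'E'
from h import *
for n in('side','top'):
    c=camera(n); save(c,n+'0.png'); print(n,c['intrinsics'],c['eye'],c['attitude'])
    np.save(n+'.npy',np.array([c['intrinsics'],c['eye'],c['attitude']],dtype=object),allow_pickle=True)
o=bot.get_obs(); print({k:np.round(v,4) for k,v in o.items()})
E
```

```text
pics
side [[582.21307772   0.         313.17965263]
 [  0.         582.21307772 228.53610243]
 [  0.           0.           1.        ]] [0.47915737 1.03304741 0.87876431] [-0.04665995  0.89612921 -0.44118343  0.01150955]
top [[478.7708548    0.         325.40641937]
 [  0.         478.7708548  240.14340281]
 [  0.           0.           1.        ]] [0.34518188 0.00797116 1.26929232] [ 0.71211263 -0.69601636  0.06351228 -0.06650571]
{'clock': np.float64(0.1), 'joint_pos': array([-1.133 ,  0.2414,  0.0039,  1.3352, -0.    ,  1.5707]), 'joint_vel': array([ 0.0011, -0.002 ,  0.0031, -0.0017,  0.0004,  0.0002]), 'tau': array([-4.00000e-04, -3.73139e+01,  2.53010e+01,  1.09000e-02,
       -0.00000e+00,  0.00000e+00]), 'eef_pos': array([ 0.2117, -0.4523,  0.2305]), 'tool_rot': array([ 9.761e-01,  2.172e-01, -2.000e-04, -9.000e-04]), 'ft_force': array([0.6833, 0.362 , 0.0728]), 'ft_torque': array([0.0297, 0.0245, 0.0131]), 'grasp_force': np.float64(0.0), 'grip_width': np.float64(0.0852)}
```

View pics/top0.png

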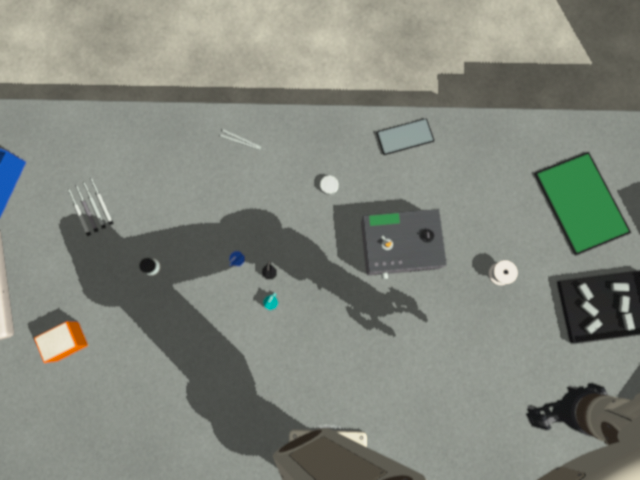

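View pics/side0.png

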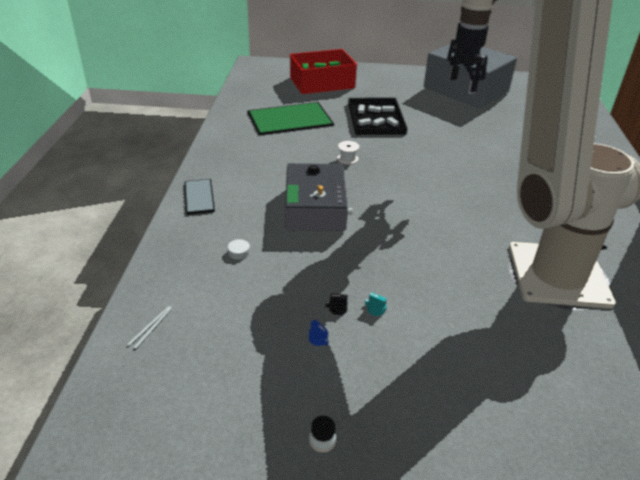

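The top view shows the station at about (405,240), with the shaft at (387,243) and the fuse cap at (427,235). There are three knob shapes: black (268,271), blue (237,258) and turquoise (271,300). In the side view they are at (338,303), (318,333) and (376,304). The black one fits the description, so I'll confirm it in an enlarged crop.

```bash
python3 - <<'E'
from h import *
t=cv2.imread('pics/top0.png'); s=cv2.imread('pics/side0.png')
def cr(i,x,y,w,h,W=400,H=300): return cv2.convertScaleAbs(cv2.resize(i[y:y+h,x:x+w],(W,H),interpolation=cv2.INTER_CUBIC),alpha=1.6,beta=15)
a=np.vstack([np.hstack([cr(t,248,256,40,30),cr(t,355,200,100,75)]),np.hstack([cr(s,318,288,40,30),cr(s,275,155,80,60)])])
cv2.imwrite('pics/c1.png',a)
E
```

```text
(no output)
```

View pics/c1.png

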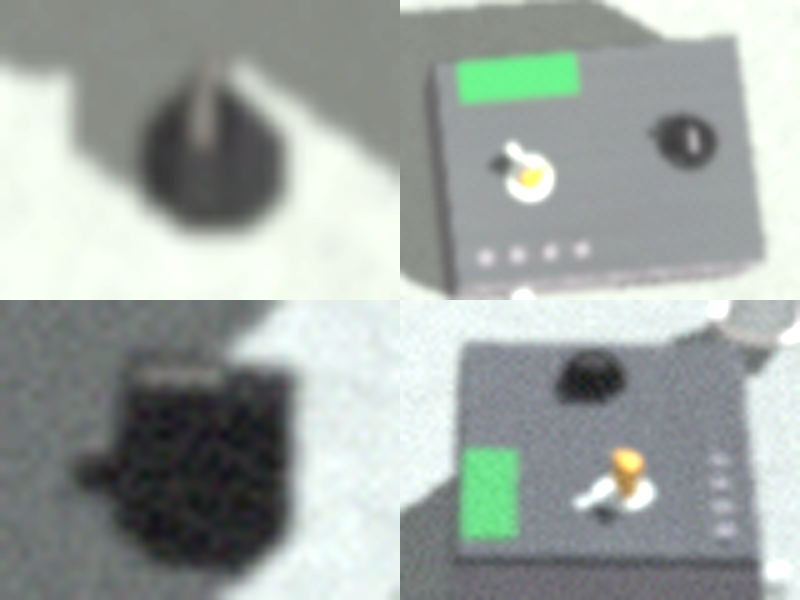

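The crop confirms it: black body, white line on the bar, nose away from the camera base side (+x). In the top crop the knob's bar centre is at about (202,147). The shaft tip is at (531,177) with its tab end at (510,147), and the cap slot is at (693,142).

```bash
cat >> h.py <<'E'
def cal(n):
    K,e,q=np.load(n+'.npy',allow_pickle=True); return np.array(K,float),np.array(e,float),R.from_quat(np.array(q,float)).as_matrix()
C={n:cal(n) for n in('top','side')} if __import__('os').path.exists('top.npy') else {}
def ray(n,p):
    K,e,M=C[n]; d=M@np.linalg.solve(K,[*p,1]); return e,d/np.linalg.norm(d)
def tri(pt,ps):
    (a,u),(b,v)=ray('top',pt),ray('side',ps)
    s=np.linalg.lstsq(np.c_[u,-v],b-a,rcond=None)[0]; P,Q=a+s[0]*u,b+s[1]*v
    return (P+Q)/2,np.linalg.norm(P-Q)
def onz(n,p,z):
    e,d=ray(n,p); return e+d*(z-e[2])/d[2]
def proj(n,P):
    K,e,M=C[n]; v=K@(M.T@(np.asarray(P)-e)); return v[:2]/v[2]
def full(X,Y,x0,y0,k): return np.array([x0+(X+.5)/k-.5,y0+(Y+.5)/k-.5])
E
python3 - <<'E'
from h import *
np.set_printoptions(precision=4,suppress=True)
A=lambda X,Y:full(X,Y,248,256,10); B=lambda X,Y:full(X-400,Y,355,200,4)
D=lambda X,Y:full(X,Y-300,318,288,10); E=lambda X,Y:full(X-400,Y-300,275,155,5)
for n,a,b,z in [('line in',A(202,147),D(224,375),.037),('line out',A(212,68),D(135,375),.037),('nose',A(218,60),D(78,475),.0085),
 ('tip',B(531,177),E(628,455),.1),('tab',B(510,147),E(580,504),.081),('cap',B(693,142),E(594,367),.093),
 ('cornerTL',B(435,62),E(457,556),.08),('cornerTR',B(737,37),E(462,345),.08)]:
    print(n,*tri(a,b),'top',onz('top',a,z)[:2],'side',onz('side',b,z)[:2])
E
```

```text
line in [0.49   0.1632 0.0389] 0.003445901519963487 top [0.492  0.1633] side [0.4883 0.1616]
line out [0.5097 0.1619 0.036 ] 0.006132737196058731 top [0.5126 0.1616] side [0.5066 0.1637]
nose [0.5181 0.1639 0.0071] 0.001482006397206571 top [0.5187 0.1636] side [0.5173 0.1654]
tip [ 0.5563 -0.1377  0.1054] 0.0005639703523090901 top [ 0.557  -0.1384] side [ 0.5571 -0.1461]
tab [ 0.5787 -0.1273  0.0823] 0.000792033241565858 top [ 0.5794 -0.1275] side [ 0.5785 -0.1291]
cap [ 0.5829 -0.2412  0.0897] 0.0010831252690533656 top [ 0.5828 -0.2406] side [ 0.5819 -0.2357]
cornerTL [ 0.6328 -0.0797  0.0805] 0.0015664950331940944 top [ 0.6337 -0.0797] side [ 0.6321 -0.0801]
cornerTR [ 0.6549 -0.273   0.078 ] 0.00016008506038133792 top [ 0.6545 -0.2725] side [ 0.6544 -0.2696]
```

```bash
python3 - <<'E'
from h import *
from scipy.optimize import least_squares
np.set_printoptions(precision=4,suppress=True)
for n,(x0,y0,x1,y1) in {'top':(375,230,400,255),'side':(305,180,335,205)}.items():
    im=cv2.imread(f'pics/{n}0.png').astype(float)[y0:y1,x0:x1]
    w=np.clip(im[:,:,2]-im[:,:,0]-40,0,None); yy,xx=np.mgrid[y0:y1,x0:x1]
    print(n,'brass',(w*xx).sum()/w.sum(),(w*yy).sum()/w.sum(), 'extent rows',yy[w>15].min(),yy[w>15].max(),xx[w>15].min(),xx[w>15].max())
B=lambda X,Y:full(X-400,Y,355,200,4); E=lambda X,Y:full(X-400,Y-300,275,155,5)
obs=[('top',B(435,62),75,100,80),('top',B(737,37),75,-100,80),('top',B(763,262),-75,-100,80),('top',B(531,177),-8,45,95),('top',B(692,142),5,-58,93),
('side',E(457,556),75,100,80),('side',E(462,345),75,-100,80),('side',E(628,455),-8,45,100),('side',E(594,368),5,-58,93),('side',E(758,560),-75,100,80),('side',E(740,343),-75,-100,80)]
def res(p,d=None):
    x,y,a=p[:3]; r=[]
    for n,uv,sx,sy,z in obs:
        q=R.from_euler('z',a).apply([sx,sy,z])/1000+[x,y,0]
        o=p[3:5] if n=='top' else p[5:7]
        r+=list(proj(n,q)+o-uv)
    return np.r_[r,np.array(p[3:])*0.7]
s=least_squares(res,[.57,-.18,.11,0,0,0,0],loss='soft_l1'); p=s.x
print(p[:2],np.degrees(p[2]),p[3:]); print(res(p)[:22].reshape(-1,2))
for sx,sy in((-8,45),(5,-58)): print(R.from_euler('z',p[2]).apply([sx/1e3,sy/1e3,0])[:2]+p[:2])
E
```

```text
top brass 388.00671834625325 243.97932816537468 extent rows 242 246 385 391
side brass 320.1617873651772 187.58859784283513 extent rows 185 192 318 322
[ 0.5711 -0.1842] 6.459102735947671 [-0.6004  0.0539  0.1077  0.0192]
[[-1.8981 -0.2141]
 [ 0.4045 -0.8203]
 [ 1.8963  0.9347]
 [-0.0375 -0.009 ]
 [-0.0662  0.1448]
 [-1.0431  0.8414]
 [-0.543  -1.1289]
 [-0.4893  1.2744]
 [ 0.062  -1.3444]
 [ 2.2207  0.4108]
 [ 0.7743 -0.2793]]
[ 0.5581 -0.1404]
[ 0.5826 -0.2413]
```

Emit:
{"fn": "carry_out", "kwargs": {
  "plan": [
    {"dx": 20, "dy": -1, "dz": 0, "twist": 0, "fingers": 1},
    {"dx": 58, "dy": -4, "dz": 0, "twist": 0, "fingers": 1},
    {"dx": 98, "dy": -8, "dz": 0, "twist": 0, "fingers": 1},
    {"dx": 138, "dy": -11, "dz": 0, "twist": 0, "fingers": 1},
    {"dx": 178, "dy": -14, "dz": 0, "twist": 0, "fingers": 1}
  ]
}}

```text
clock: 0.52
eef_pos: [0.3682, -0.3635, 0.2309]
tool_rot: [0.976, 0.217, -0.0, -0.0]
ft_force: [-0.6, -1.5, -0.3]
grip_width: 0.0252
grasp_force: 0.0
```

Emit:
{"fn": "carry_out", "kwargs": {
  "plan": [
    {"dx": 40, "dy": -3, "dz": 0, "twist": 0, "fingers": 1},
    {"dx": 80, "dy": -6, "dz": 0, "twist": 0, "fingers": 1},
    {"dx": 120, "dy": -10, "dz": 0, "twist": 0, "fingers": 1},
    {"dx": 160, "dy": -14, "dz": 0, "twist": 0, "fingers": 1},
    {"dx": 200, "dy": -17, "dz": 0, "twist": 0, "fingers": 1}
  ]
}}

```text
clock: 0.93
eef_pos: [0.5423, -0.2629, 0.2307]
tool_rot: [0.976, 0.217, -0.0, -0.0]
ft_force: [0.5, -0.2, 0.4]
grip_width: 0.0001
grasp_force: 0.0
```

Emit:
{"fn": "carry_out", "kwargs": {
  "plan": [
    {"dx": 30, "dy": -2, "dz": 15, "twist": 6, "fingers": 1},
    {"dx": 47, "dy": -3, "dz": 40, "twist": 12, "fingers": 1},
    {"dx": 47, "dy": -3, "dz": 70, "twist": 18, "fingers": 1},
    {"dx": 47, "dy": -3, "dz": 100, "twist": 25, "fingers": 1},
    {"dx": 47, "dy": -3, "dz": 110, "twist": 25, "fingers": 1}
  ]
}}

```text
clock: 1.35
eef_pos: [0.5796, -0.2399, 0.1153]
tool_rot: [1.0, 0.0, -0.005, -0.002]
ft_force: [-0.6, 0.3, -0.3]
grip_width: -0.0
grasp_force: 0.0
```

```bash
python3 - <<'E'
from h import *
np.set_printoptions(precision=4,suppress=True)
a=[]
o=bot.get_obs(); print(o['eef_pos'],o['joint_pos'])
for n,(x,y) in {'top':(395,200),'side':(275,135)}.items():
    c=camera(n); im=c['image'][:,:,::-1]; save(c,n+'1.png'); print(n,proj(n,o['eef_pos']))
    a.append(cv2.convertScaleAbs(cv2.resize(im[y:y+75,x:x+50],(400,600),interpolation=cv2.INTER_CUBIC),alpha=1.6,beta=15))
cv2.imwrite('pics/c2.png',np.hstack(a)); print(bot.get_obs()['eef_pos'])
E
```

```text
[ 0.5796 -0.2399  0.1153] [-0.3924  0.566   0.1882  1.2029 -0.      2.7485]
top [429.4965 234.6346]
side [314.6461 159.6914]
[ 0.5802 -0.2409  0.118 ]
```

View pics/c2.png

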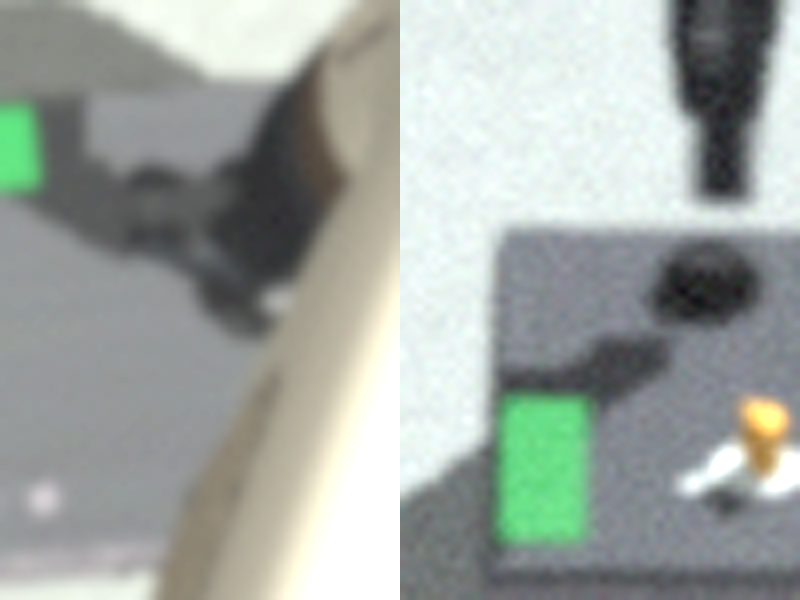

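The side view puts the fingertips at crop (720,200), which matches the projected TCP to within about 0.2 px. The cap, at crop (707,280), lies about 3 mm farther in +x.

Emit:
{"fn": "carry_out", "kwargs": {
  "plan": [
    {"dx": 3, "dy": 0, "dz": 5, "twist": 0, "fingers": 1},
    {"dx": 3, "dy": 0, "dz": 14, "twist": 0, "fingers": 1},
    {"dx": 3, "dy": 0, "dz": 20, "twist": 0, "fingers": 1},
    {"dx": 3, "dy": 0, "dz": 24, "twist": 0, "fingers": 1},
    {"dx": 3, "dy": 0, "dz": 26, "twist": 0, "fingers": 1}
  ]
}}

```text
clock: 1.87
eef_pos: [0.5853, -0.242, 0.0952]
tool_rot: [1.0, 0.001, 0.0, -0.0]
ft_force: [0.1, 0.2, -0.1]
grip_width: -0.0002
grasp_force: 0.0
```

Emit:
{"fn": "carry_out", "kwargs": {
  "plan": [
    {"dx": 0, "dy": 0, "dz": 1, "twist": 0, "fingers": 1},
    {"dx": 0, "dy": 0, "dz": 2, "twist": 0, "fingers": 1},
    {"dx": 0, "dy": 0, "dz": 3, "twist": 0, "fingers": 1},
    {"dx": 0, "dy": 0, "dz": 4, "twist": 0, "fingers": 1},
    {"dx": 0, "dy": 0, "dz": 5, "twist": 0, "fingers": 1}
  ]
}}

```text
clock: 2.28
eef_pos: [0.5857, -0.242, 0.091]
tool_rot: [1.0, 0.001, 0.0, 0.0]
ft_force: [-1.7, 0.2, 3.1]
grip_width: -0.0004
grasp_force: 1.5
```

Emit:
{"fn": "carry_out", "kwargs": {
  "plan": [
    {"dx": -2, "dy": 0, "dz": 1, "twist": 0, "fingers": 1},
    {"dx": -2, "dy": 0, "dz": 2, "twist": 0, "fingers": 1},
    {"dx": -2, "dy": 0, "dz": 3, "twist": 0, "fingers": 1},
    {"dx": -2, "dy": 0, "dz": 4, "twist": 0, "fingers": 1},
    {"dx": -2, "dy": 0, "dz": 4.5, "twist": 0, "fingers": 1}
  ]
}}

```text
clock: 2.7
eef_pos: [0.5841, -0.242, 0.0861]
tool_rot: [1.0, 0.001, 0.001, 0.0]
ft_force: [2.0, -0.1, 5.9]
grip_width: 0.0002
grasp_force: 3.9
```

Emit:
{"fn": "carry_out", "kwargs": {
  "plan": [
    {"dx": 0, "dy": 0, "dz": 1, "twist": 0, "fingers": 1},
    {"dx": 0, "dy": 0, "dz": 1.5, "twist": 0, "fingers": 1},
    {"dx": 0, "dy": 0, "dz": 1.5, "twist": 0, "fingers": 1},
    {"dx": 0, "dy": 0, "dz": 1.5, "twist": 0, "fingers": 1},
    {"dx": 0, "dy": 0, "dz": 1.5, "twist": 0, "fingers": 1}
  ]
}}

```text
clock: 3.12
eef_pos: [0.5842, -0.2421, 0.0861]
tool_rot: [1.0, 0.001, 0.001, 0.0]
ft_force: [-0.2, 1.3, 9.7]
grip_width: 0.0002
grasp_force: 4.8
```

Emit:
{"fn": "carry_out", "kwargs": {
  "plan": [
    {"dx": 0, "dy": 0, "dz": 2, "twist": 0, "fingers": 1},
    {"dx": 0, "dy": 0, "dz": 3, "twist": 0, "fingers": 1},
    {"dx": 0, "dy": 0, "dz": 3, "twist": 0, "fingers": 1},
    {"dx": 0, "dy": 0, "dz": 3, "twist": 0, "fingers": 1},
    {"dx": 0, "dy": 0, "dz": 3, "twist": 0, "fingers": 1}
  ]
}}

```text
clock: 3.53
eef_pos: [0.5842, -0.2421, 0.0859]
tool_rot: [1.0, 0.001, 0.002, 0.001]
ft_force: [-4.0, 2.2, 21.2]
grip_width: -0.0002
grasp_force: 10.9
```

Emit:
{"fn": "carry_out", "kwargs": {
  "plan": [
    {"dx": 0, "dy": 0, "dz": -10, "twist": 0, "fingers": 1},
    {"dx": 0, "dy": 0, "dz": -40, "twist": 0, "fingers": 1},
    {"dx": 0, "dy": 0, "dz": -75, "twist": 0, "fingers": 0.5},
    {"dx": -5, "dy": -20, "dz": -100, "twist": 0, "fingers": 0},
    {"dx": -13, "dy": -56, "dz": -105, "twist": 0, "fingers": 0}
  ]
}}

```text
clock: 3.95
eef_pos: [0.5721, -0.1892, 0.1904]
tool_rot: [1.0, -0.002, 0.003, 0.002]
ft_force: [1.7, 0.7, 0.0]
grip_width: 0.0357
grasp_force: 0.0
```

Emit:
{"fn": "carry_out", "kwargs": {
  "plan": [
    {"dx": -9, "dy": -39, "dz": 0, "twist": 0, "fingers": 0},
    {"dx": -18, "dy": -78, "dz": 0, "twist": 0, "fingers": 0},
    {"dx": -27, "dy": -117, "dz": 0, "twist": 0, "fingers": 0},
    {"dx": -36, "dy": -156, "dz": 0, "twist": 0, "fingers": 0},
    {"dx": -45, "dy": -195, "dz": 0, "twist": 0, "fingers": 0}
  ]
}}

```text
clock: 4.37
eef_pos: [0.5228, 0.0065, 0.1852]
tool_rot: [1.0, 0.005, -0.002, -0.002]
ft_force: [0.6, 0.6, 0.2]
grip_width: 0.0428
grasp_force: 0.0
```

Emit:
{"fn": "carry_out", "kwargs": {
  "plan": [
    {"dx": -9, "dy": -39, "dz": 0, "twist": 0, "fingers": 0},
    {"dx": -18, "dy": -78, "dz": 10, "twist": 0, "fingers": 0},
    {"dx": -27, "dy": -117, "dz": 30, "twist": 0, "fingers": 0},
    {"dx": -35, "dy": -145, "dz": 55, "twist": 0, "fingers": 0},
    {"dx": -35, "dy": -153, "dz": 80, "twist": 0, "fingers": 0}
  ]
}}

```text
clock: 4.78
eef_pos: [0.4997, 0.0404, 0.139]
tool_rot: [0.999, 0.031, -0.002, -0.017]
ft_force: [-0.4, -0.4, -1.0]
grip_width: 0.0429
grasp_force: 0.0
```

j6 has reached its limit, so I'll take the half-turn-equivalent grasp and twist by -180° here at a safe height.

Emit:
{"fn": "carry_out", "kwargs": {
  "plan": [
    {"dx": 0, "dy": 0, "dz": 0, "twist": -7, "fingers": 0},
    {"dx": 0, "dy": 0, "dz": 0, "twist": -14, "fingers": 0},
    {"dx": 0, "dy": 0, "dz": 0, "twist": -21, "fingers": 0},
    {"dx": 0, "dy": 0, "dz": 0, "twist": -28, "fingers": 0},
    {"dx": 0, "dy": 0, "dz": 0, "twist": -35, "fingers": 0}
  ]
}}

```text
clock: 5.2
eef_pos: [0.4994, 0.0396, 0.1385]
tool_rot: [0.943, 0.332, 0.003, -0.017]
ft_force: [-0.2, -0.7, 0.2]
grip_width: 0.0425
grasp_force: 0.0
```

Emit:
{"fn": "carry_out", "kwargs": {
  "plan": [
    {"dx": 0, "dy": 0, "dz": 0, "twist": -7, "fingers": 0},
    {"dx": 0, "dy": 0, "dz": 0, "twist": -14, "fingers": 0},
    {"dx": 0, "dy": 0, "dz": 0, "twist": -21, "fingers": 0},
    {"dx": 0, "dy": 0, "dz": 0, "twist": -28, "fingers": 0},
    {"dx": 0, "dy": 0, "dz": 0, "twist": -35, "fingers": 0}
  ]
}}

```text
clock: 5.62
eef_pos: [0.4995, 0.0395, 0.1386]
tool_rot: [0.8, 0.6, 0.007, -0.015]
ft_force: [-0.1, -0.2, 0.1]
grip_width: 0.0428
grasp_force: 0.0
```

Emit:
{"fn": "carry_out", "kwargs": {
  "plan": [
    {"dx": 0, "dy": 0, "dz": 0, "twist": -7, "fingers": 0},
    {"dx": 0, "dy": 0, "dz": 0, "twist": -14, "fingers": 0},
    {"dx": 0, "dy": 0, "dz": 0, "twist": -21, "fingers": 0},
    {"dx": 0, "dy": 0, "dz": 0, "twist": -28, "fingers": 0},
    {"dx": 0, "dy": 0, "dz": 0, "twist": -35, "fingers": 0}
  ]
}}

```text
clock: 6.03
eef_pos: [0.4995, 0.0395, 0.1386]
tool_rot: [0.582, 0.813, 0.012, -0.012]
ft_force: [0.7, 0.1, 0.1]
grip_width: 0.043
grasp_force: 0.0
```

Emit:
{"fn": "carry_out", "kwargs": {
  "plan": [
    {"dx": 0, "dy": 0, "dz": 0, "twist": -7, "fingers": 0},
    {"dx": 0, "dy": 0, "dz": 0, "twist": -14, "fingers": 0},
    {"dx": 0, "dy": 0, "dz": 0, "twist": -21, "fingers": 0},
    {"dx": 0, "dy": 0, "dz": 0, "twist": -28, "fingers": 0},
    {"dx": 0, "dy": 0, "dz": 0, "twist": -35, "fingers": 0}
  ]
}}

```text
clock: 6.45
eef_pos: [0.4995, 0.0396, 0.1386]
tool_rot: [0.311, 0.95, 0.015, -0.008]
ft_force: [0.1, -1.1, -0.3]
grip_width: 0.0423
grasp_force: 0.0
```

```bash
cat >> h.py <<'E'
def go(x,y,z,yaw):  # moves (tool axes now) to a target TCP / tool-x yaw in deg
    o=bot.get_obs(); p=o['eef_pos']; r=R.from_quat(o['tool_rot']); m=r.as_matrix()
    d=m.T@(np.array([x,y,z])-p)*1000; cur=np.degrees(np.arctan2(m[1,0],m[0,0]))
    print('clock',o['clock'],'pos',np.round(p,4),'yaw',round(cur,2),'tilt',np.round(m[:,2],3),'j',np.round(o['joint_pos'],3),'F',np.round(o['ft_force'],1),'w',o['grip_width'])
    print('d',np.round(d,1),'twist',round(-((yaw-cur+180)%360-180),1))
E
python3 -c "
from h import *
go(.4905,.162,.1,180)"
```

```text
clock 6.45 pos [0.4995 0.0396 0.1386] yaw 143.78 tilt [-0.006  0.033 -0.999] j [ 0.059  0.306 -0.157  1.112  0.033  0.691] F [ 0.1 -1.1 -0.3] w 0.04232802899154142
d [78.6 92.5 42.6] twist -36.2
```

The limit left a 1.9° tilt in the commanded pose (j5 = 0.033). I'll try to undo it at the opposite j6 limit, where the solver should trade in the other direction.

Emit:
{"fn": "carry_out", "kwargs": {
  "plan": [
    {"dx": 0, "dy": 0, "dz": 0, "twist": -7, "fingers": 0},
    {"dx": 0, "dy": 0, "dz": 0, "twist": -14, "fingers": 0},
    {"dx": 0, "dy": 0, "dz": 0, "twist": -21, "fingers": 0},
    {"dx": 0, "dy": 0, "dz": 0, "twist": -28, "fingers": 0},
    {"dx": 0, "dy": 0, "dz": 0, "twist": -35, "fingers": 0}
  ]
}}

```text
clock: 6.87
eef_pos: [0.4994, 0.0395, 0.1385]
tool_rot: [0.011, 1.0, 0.016, -0.003]
ft_force: [-0.0, -0.2, 0.4]
grip_width: 0.0424
grasp_force: 0.0
```

Emit:
{"fn": "carry_out", "kwargs": {
  "plan": [
    {"dx": 0, "dy": 0, "dz": 0, "twist": -7, "fingers": 0},
    {"dx": 0, "dy": 0, "dz": 0, "twist": -14, "fingers": 0},
    {"dx": 0, "dy": 0, "dz": 0, "twist": -21, "fingers": 0},
    {"dx": 0, "dy": 0, "dz": 0, "twist": -28, "fingers": 0},
    {"dx": 0, "dy": 0, "dz": 0, "twist": -35, "fingers": 0}
  ]
}}

```text
clock: 7.28
eef_pos: [0.4995, 0.0395, 0.1386]
tool_rot: [-0.29, 0.957, 0.017, 0.002]
ft_force: [0.7, -0.9, 0.0]
grip_width: 0.0432
grasp_force: 0.0
```

Emit:
{"fn": "carry_out", "kwargs": {
  "plan": [
    {"dx": 0, "dy": 0, "dz": 0, "twist": -7, "fingers": 0},
    {"dx": 0, "dy": 0, "dz": 0, "twist": -14, "fingers": 0},
    {"dx": 0, "dy": 0, "dz": 0, "twist": -21, "fingers": 0},
    {"dx": 0, "dy": 0, "dz": 0, "twist": -28, "fingers": 0},
    {"dx": 0, "dy": 0, "dz": 0, "twist": -35, "fingers": 0}
  ]
}}

```text
clock: 7.7
eef_pos: [0.4995, 0.0395, 0.1386]
tool_rot: [-0.565, 0.825, 0.015, 0.007]
ft_force: [0.6, -0.0, -0.1]
grip_width: 0.042
grasp_force: 0.0
```

Emit:
{"fn": "carry_out", "kwargs": {
  "plan": [
    {"dx": 0, "dy": 0, "dz": 0, "twist": -7, "fingers": 0},
    {"dx": 0, "dy": 0, "dz": 0, "twist": -14, "fingers": 0},
    {"dx": 0, "dy": 0, "dz": 0, "twist": -21, "fingers": 0},
    {"dx": 0, "dy": 0, "dz": 0, "twist": -28, "fingers": 0},
    {"dx": 0, "dy": 0, "dz": 0, "twist": -35, "fingers": 0}
  ]
}}

```text
clock: 8.12
eef_pos: [0.4995, 0.0395, 0.1386]
tool_rot: [0.787, -0.617, -0.012, -0.011]
ft_force: [-0.7, 0.5, -0.2]
grip_width: 0.0429
grasp_force: 0.0
```

Emit:
{"fn": "carry_out", "kwargs": {
  "plan": [
    {"dx": 0, "dy": 0, "dz": 0, "twist": -7, "fingers": 0},
    {"dx": 0, "dy": 0, "dz": 0, "twist": -14, "fingers": 0},
    {"dx": 0, "dy": 0, "dz": 0, "twist": -21, "fingers": 0},
    {"dx": 0, "dy": 0, "dz": 0, "twist": -28, "fingers": 0},
    {"dx": 0, "dy": 0, "dz": 0, "twist": -35, "fingers": 0}
  ]
}}

```text
clock: 8.53
eef_pos: [0.4995, 0.0395, 0.1386]
tool_rot: [0.936, -0.352, -0.009, -0.014]
ft_force: [0.1, 0.5, 0.5]
grip_width: 0.0425
grasp_force: 0.0
```

Emit:
{"fn": "carry_out", "kwargs": {
  "plan": [
    {"dx": 0, "dy": 0, "dz": 0, "twist": -7, "fingers": 0},
    {"dx": 0, "dy": 0, "dz": 0, "twist": -14, "fingers": 0},
    {"dx": 0, "dy": 0, "dz": 0, "twist": -21, "fingers": 0},
    {"dx": 0, "dy": 0, "dz": 0, "twist": -28, "fingers": 0},
    {"dx": 0, "dy": 0, "dz": 0, "twist": -35, "fingers": 0}
  ]
}}

```text
clock: 8.95
eef_pos: [0.4995, 0.0395, 0.1385]
tool_rot: [0.998, -0.054, -0.004, -0.016]
ft_force: [-0.2, 0.1, 0.3]
grip_width: 0.0425
grasp_force: 0.0
```

Emit:
{"fn": "carry_out", "kwargs": {
  "plan": [
    {"dx": 0, "dy": 0, "dz": 0, "twist": -4, "fingers": 0},
    {"dx": 0, "dy": 0, "dz": 0, "twist": -8, "fingers": 0},
    {"dx": 0, "dy": 0, "dz": 0, "twist": -10, "fingers": 0},
    {"dx": 0, "dy": 0, "dz": 0, "twist": -12, "fingers": 0},
    {"dx": 0, "dy": 0, "dz": 0, "twist": -12, "fingers": 0}
  ]
}}

```text
clock: 9.37
eef_pos: [0.4989, 0.0506, 0.139]
tool_rot: [0.999, 0.042, -0.002, -0.013]
ft_force: [-0.1, 0.2, 0.1]
grip_width: 0.0427
grasp_force: 0.0
```

```bash
python3 -c "
from h import *
go(.4905,.162,.1,180)"
```

```text
clock 9.3667 pos [0.4989 0.0506 0.139 ] yaw 4.82 tilt [-0.004  0.026 -1.   ] j [ 0.085  0.305 -0.157  1.11   0.026 -3.141] F [-0.1  0.2  0.1] w 0.04271908363615692
d [   1.1 -110.7   41.9] twist -175.2
```

Emit:
{"fn": "carry_out", "kwargs": {
  "plan": [
    {"dx": 0, "dy": 40, "dz": 0, "twist": 0, "fingers": 0},
    {"dx": 0, "dy": 80, "dz": 0, "twist": 0, "fingers": 0},
    {"dx": 0, "dy": 100, "dz": 0, "twist": 0, "fingers": 0},
    {"dx": 0, "dy": 100, "dz": 0, "twist": 0, "fingers": 0},
    {"dx": 0, "dy": 100, "dz": 0, "twist": 0, "fingers": 0}
  ]
}}

```text
clock: 9.78
eef_pos: [0.5063, 0.0113, 0.1372]
tool_rot: [1.0, 0.012, -0.0, 0.003]
ft_force: [-0.1, 0.8, -0.1]
grip_width: 0.0426
grasp_force: 0.0
```

```bash
python3 -c "
from h import *
go(.4905,.162,.1,180)"
```

```text
clock 9.7833 pos [0.5063 0.0113 0.1372] yaw 1.42 tilt [-0.001 -0.006 -1.   ] j [ 0.026  0.315 -0.147  1.109 -0.006 -3.141] F [-0.1  0.8 -0.1] w 0.04261033084444069
d [ -12.  -151.3   36.3] twist -178.6
```

Emit:
{"fn": "carry_out", "kwargs": {
  "plan": [
    {"dx": -3, "dy": -30, "dz": 0, "twist": 7, "fingers": 0},
    {"dx": -6, "dy": -65, "dz": 0, "twist": 14, "fingers": 0},
    {"dx": -9, "dy": -100, "dz": 0, "twist": 21, "fingers": 0},
    {"dx": -12, "dy": -135, "dz": 0, "twist": 28, "fingers": 0},
    {"dx": -12, "dy": -151, "dz": 0, "twist": 35, "fingers": 0}
  ]
}}

```text
clock: 10.2
eef_pos: [0.4897, 0.1655, 0.1366]
tool_rot: [0.959, -0.283, 0.0, 0.002]
ft_force: [0.7, -0.5, 0.8]
grip_width: 0.0425
grasp_force: 0.0
```

Emit:
{"fn": "carry_out", "kwargs": {
  "plan": [
    {"dx": 0, "dy": 0, "dz": 0, "twist": 7, "fingers": 0},
    {"dx": 0, "dy": 0, "dz": 0, "twist": 14, "fingers": 0},
    {"dx": 0, "dy": 0, "dz": 0, "twist": 21, "fingers": 0},
    {"dx": 0, "dy": 0, "dz": 0, "twist": 28, "fingers": 0},
    {"dx": 0, "dy": 0, "dz": 0, "twist": 35, "fingers": 0}
  ]
}}

```text
clock: 10.62
eef_pos: [0.4903, 0.1627, 0.1365]
tool_rot: [0.829, -0.559, 0.001, 0.003]
ft_force: [0.5, 0.6, -0.3]
grip_width: 0.043
grasp_force: 0.0
```

Emit:
{"fn": "carry_out", "kwargs": {
  "plan": [
    {"dx": 0, "dy": 0, "dz": 0, "twist": 7, "fingers": 0},
    {"dx": 0, "dy": 0, "dz": 0, "twist": 14, "fingers": 0},
    {"dx": 0, "dy": 0, "dz": 0, "twist": 21, "fingers": 0},
    {"dx": 0, "dy": 0, "dz": 0, "twist": 28, "fingers": 0},
    {"dx": 0, "dy": 0, "dz": 0, "twist": 35, "fingers": 0}
  ]
}}

```text
clock: 11.03
eef_pos: [0.4903, 0.1626, 0.1365]
tool_rot: [-0.623, 0.783, -0.002, -0.002]
ft_force: [-0.7, -0.9, 0.0]
grip_width: 0.0429
grasp_force: 0.0
```

Emit:
{"fn": "carry_out", "kwargs": {
  "plan": [
    {"dx": 0, "dy": 0, "dz": 0, "twist": 7, "fingers": 0},
    {"dx": 0, "dy": 0, "dz": 0, "twist": 14, "fingers": 0},
    {"dx": 0, "dy": 0, "dz": 0, "twist": 21, "fingers": 0},
    {"dx": 0, "dy": 0, "dz": 0, "twist": 28, "fingers": 0},
    {"dx": 0, "dy": 0, "dz": 0, "twist": 35, "fingers": 0}
  ]
}}

```text
clock: 11.45
eef_pos: [0.4903, 0.1625, 0.1365]
tool_rot: [-0.358, 0.934, -0.003, -0.001]
ft_force: [0.5, -0.1, 0.3]
grip_width: 0.0429
grasp_force: 0.0
```

Emit:
{"fn": "carry_out", "kwargs": {
  "plan": [
    {"dx": 0, "dy": 0, "dz": 10, "twist": 7, "fingers": 0},
    {"dx": 0, "dy": 0, "dz": 20, "twist": 14, "fingers": 0},
    {"dx": 0, "dy": 0, "dz": 30, "twist": 21, "fingers": 0},
    {"dx": 0, "dy": 0, "dz": 40, "twist": 28, "fingers": 0},
    {"dx": 0, "dy": 0, "dz": 50, "twist": 35, "fingers": 0}
  ]
}}

```text
clock: 11.87
eef_pos: [0.4903, 0.1623, 0.0861]
tool_rot: [-0.061, 0.998, -0.003, -0.0]
ft_force: [0.2, 0.5, 0.2]
grip_width: 0.0425
grasp_force: 0.0
```

```bash
python3 - <<'E'
from h import *
go(.4905,.162,.019,180)
np.set_printoptions(precision=2,suppress=True)
a=[];o=bot.get_obs()
for n,(x,y) in {'top':(238,235),'side':(310,255)}.items():
    c=camera(n); im=c['image'][:,:,::-1]; save(c,n+'2.png'); print(n,proj(n,o['eef_pos']))
    a.append(cv2.convertScaleAbs(cv2.resize(im[y:y+75,x:x+50],(400,600),interpolation=cv2.INTER_CUBIC),alpha=1.6,beta=15))
cv2.imwrite('pics/c3.png',np.hstack(a))
E
```

```text
clock 11.8667 pos [0.4903 0.1623 0.0861] yaw -172.98 tilt [-0.    -0.006 -1.   ] j [ 0.323  0.385 -0.193  0.995 -0.005  0.2  ] F [0.2 0.5 0.2] w 0.0425370407925938
d [-0.2  0.1 67.1] twist 7.0
top [265.75 268.52]
side [340.13 277.61]
```

View pics/c3.png

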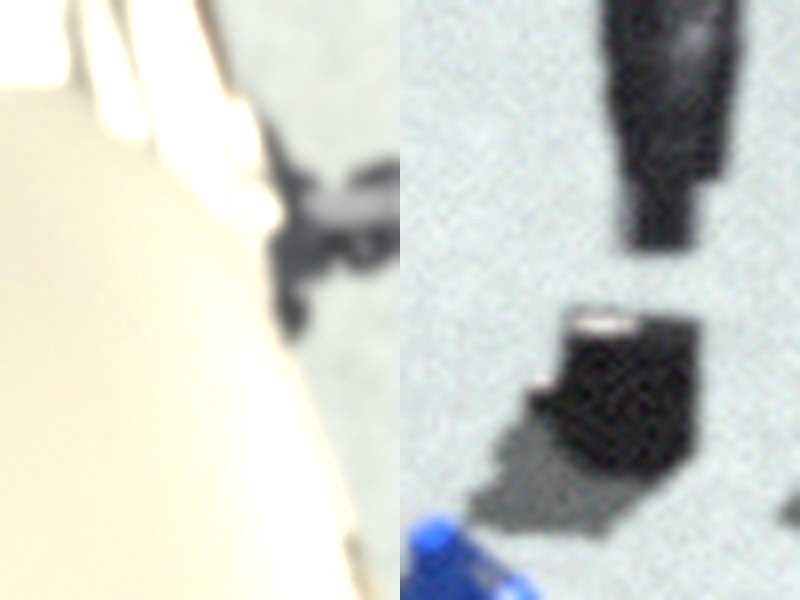

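The side crop shows the black knob directly under the fingers. Its bar runs from 562 to 700 (centre 631), so x ≈ 0.491, and its nose is to the left (+x). I'll descend and grip.

Emit:
{"fn": "carry_out", "kwargs": {
  "plan": [
    {"dx": 0, "dy": 0, "dz": 15, "twist": 4, "fingers": 0},
    {"dx": 0, "dy": 0, "dz": 35, "twist": 7, "fingers": 0},
    {"dx": 0, "dy": 0, "dz": 52, "twist": 7, "fingers": 0},
    {"dx": 0, "dy": 0, "dz": 62, "twist": 7, "fingers": 0},
    {"dx": 0, "dy": 0, "dz": 67, "twist": 7, "fingers": 0}
  ]
}}

```text
clock: 12.38
eef_pos: [0.4896, 0.1614, 0.0185]
tool_rot: [-0.004, 1.0, -0.003, -0.001]
ft_force: [0.4, 0.2, 0.9]
grip_width: 0.0426
grasp_force: 0.0
```

Emit:
{"fn": "carry_out", "kwargs": {
  "plan": [
    {"dx": 0, "dy": 0, "dz": 0, "twist": 0, "fingers": 0.2},
    {"dx": 0, "dy": 0, "dz": 0, "twist": 0, "fingers": 0.4},
    {"dx": 0, "dy": 0, "dz": 0, "twist": 0, "fingers": 1},
    {"dx": 0, "dy": 0, "dz": 0, "twist": 0, "fingers": 1},
    {"dx": 0, "dy": 0, "dz": 0, "twist": 0, "fingers": 1}
  ]
}}

```text
clock: 12.8
eef_pos: [0.4915, 0.1619, 0.0208]
tool_rot: [-0.003, 1.0, -0.003, 0.001]
ft_force: [-0.1, 0.1, 4.0]
grip_width: 0.0103
grasp_force: 60.6
```

```bash
python3 - <<'E'
from h import *
go(.5577,-.1395,.16,-151)
print(bot.get_obs()['grasp_force'])
E
```

```text
clock 12.8 pos [0.4915 0.1619 0.0208] yaw -179.65 tilt [ 0.002 -0.005 -1.   ] j [ 0.321  0.465 -0.268  0.837 -0.006  0.315] F [-0.1  0.1  4. ] w 0.010288514200541048
d [ -64.6 -302.5 -137.5] twist -28.6
60.64043641090393
```

The grip is firm: width 10.3 mm, force 60.6 N, and the fingertips rest on the skirt. I'll lift and carry it to the shaft.

Emit:
{"fn": "carry_out", "kwargs": {
  "plan": [
    {"dx": 0, "dy": 0, "dz": -15, "twist": 0, "fingers": 1},
    {"dx": 0, "dy": 0, "dz": -50, "twist": 0, "fingers": 1},
    {"dx": 0, "dy": 0, "dz": -90, "twist": 0, "fingers": 1},
    {"dx": -4, "dy": -15, "dz": -125, "twist": -5, "fingers": 1},
    {"dx": -10, "dy": -45, "dz": -145, "twist": -10, "fingers": 1}
  ]
}}

```text
clock: 13.22
eef_pos: [0.5025, 0.1198, 0.1695]
tool_rot: [-0.095, 0.996, -0.002, 0.003]
ft_force: [1.6, 0.2, 0.1]
grip_width: 0.0105
grasp_force: 60.0
```

```bash
python3 - <<'E'
from h import *
go(.5577,-.1395,.155,-151)
print(bot.get_obs()['grasp_force'])
A=lambda X,Y:full(X-400,Y,355,200,4); E=lambda X,Y:full(X-400,Y-300,275,155,5)
for c,t in(((528,180),(508,146)),((530,182),(513,145))):
    a,b=onz('top',A(*c),.081),onz('top',A(*t),.081); print(a,np.degrees(np.arctan2(*(b-a)[1::-1])))
for c,t in(((624,491),(578,505)),((626,492),(582,502))):
    a,b=onz('side',E(*c),.081),onz('side',E(*t),.081); print(a,np.degrees(np.arctan2(*(b-a)[1::-1])))
# enlarged washer views from first pictures
t=cv2.imread('pics/top0.png'); s=cv2.imread('pics/side1.png')
def cr(i,x,y,k): return cv2.convertScaleAbs(cv2.resize(i[y:y+24,x:x+24],(400,400),interpolation=cv2.INTER_CUBIC),alpha=1.3,beta=0)
cv2.imwrite('pics/c4.png',np.hstack([cr(t,375,231,0),cr(s,306,180,0)]))
E
```

```text
clock 13.2167 pos [0.5025 0.1198 0.1695] yaw -169.14 tilt [ 0.006 -0.003 -1.   ] j [ 0.237  0.304 -0.074  1.188 -0.005  0.047] F [1.6 0.2 0.1] w 0.010545999075159847
d [  -5.2 -265.    15.6] twist -18.1
60.030341148376465
[ 0.55843387 -0.13887469  0.081     ] 30.378136320524636
[ 0.55718311 -0.14013312  0.081     ] 24.529300645706314
[ 0.55823962 -0.1428828   0.081     ] 35.02660638265614
[ 0.55719655 -0.14213885  0.081     ] 28.785663106270555
```

View pics/c4.png

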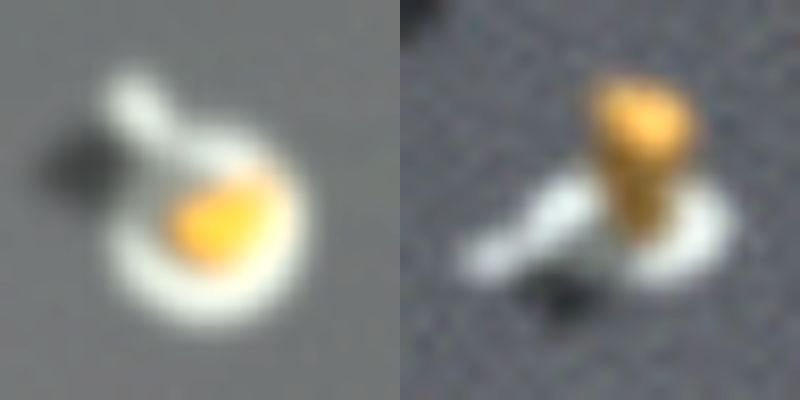

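```bash
python3 - <<'E'
from h import *
np.set_printoptions(precision=4,suppress=True)
T=lambda X,Y:full(X,Y,375,231,400/24); S=lambda X,Y:full(X-400,Y,306,180,400/24)
inv=lambda n,p:(((p-np.array([375,231] if n=='top' else [306,180])+.5)*400/24-.5)+([0,0] if n=='top' else [400,0]))
a,b=onz('top',T(208,222),.081),onz('top',T(118,78),.081); print(a,b,np.degrees(np.arctan2(*(b-a)[1::-1])),np.hypot(*(b-a)[:2]))
b2=onz('side',S(470,262),.081); print('side tab',b2)
# side washer: extremes for candidates
for c in([.5577,-.1395],[.5577,-.1415],[.559,-.1395]):
    th=np.linspace(0,2*np.pi,90); P=np.array([inv('side',proj('side',[c[0]+.0145*np.cos(t),c[1]+.0145*np.sin(t),.081])) for t in th])
    print(c,'washer x',P[:,0].min(),P[:,0].max(),'y',P[:,1].min(),P[:,1].max(),'tip',inv('side',proj('side',[*c,.1])),
      'tab28',inv('side',proj('side',[c[0]+.025*np.cos(.5),c[1]+.025*np.sin(.5),.081])), 'top c',inv('top',proj('top',[*c,.081])))
E
```

```text
[ 0.5604 -0.1398  0.081 ] [ 0.5823 -0.1262  0.081 ] 31.92358941682303 0.025790443706250644
side tab [ 0.5806 -0.1294  0.081 ]
[0.5577, -0.1395] washer x 533.6734430204752 732.038819303366 y 178.91815102172427 290.70100143533324 tip [636.4321 125.7207] tab28 [475.409  269.9231] top c [205.7241 239.7891]
[0.5577, -0.1415] washer x 534.948825530211 733.0933202965446 y 171.3974634510038 282.93247909435644 tip [637.6028 118.1366] tab28 [476.757  262.1963] top c [218.9626 240.0847]
[0.559, -0.1395] washer x 524.8175381098742 723.1731315296547 y 178.30555425745683 290.0720349922589 tip [627.4967 125.1011] tab28 [466.5049 269.2968] top c [205.7203 231.3223]
```

Emit:
{"fn": "carry_out", "kwargs": {
  "plan": [
    {"dx": -1, "dy": -38, "dz": 0, "twist": -4, "fingers": 1},
    {"dx": -2, "dy": -78, "dz": 0, "twist": -8, "fingers": 1},
    {"dx": -3, "dy": -118, "dz": 0, "twist": -12, "fingers": 1},
    {"dx": -4, "dy": -158, "dz": 0, "twist": -16, "fingers": 1},
    {"dx": -5, "dy": -198, "dz": 0, "twist": -18, "fingers": 1}
  ]
}}

```text
clock: 13.63
eef_pos: [0.5412, -0.0782, 0.1665]
tool_rot: [-0.246, 0.969, -0.003, -0.001]
ft_force: [0.9, -1.0, -0.9]
grip_width: 0.0107
grasp_force: 60.0
```

```bash
python3 - <<'E'
from h import *
go(.5575,-.141,.145,-151)
E
```

```text
clock 13.6333 pos [ 0.5412 -0.0782  0.1665] yaw -151.47 tilt [ 0.    -0.006 -1.   ] j [-0.14   0.367  0.009  1.211 -0.006 -0.638] F [ 0.9 -1.  -0.9] w 0.010741855111684106
d [ 15.6 -62.8  21.9] twist -0.5
```

Emit:
{"fn": "carry_out", "kwargs": {
  "plan": [
    {"dx": 6, "dy": -25, "dz": 5, "twist": 0, "fingers": 1},
    {"dx": 12, "dy": -50, "dz": 12, "twist": 0, "fingers": 1},
    {"dx": 15, "dy": -62, "dz": 20, "twist": 0, "fingers": 1},
    {"dx": 15, "dy": -62, "dz": 22, "twist": 0, "fingers": 1},
    {"dx": 15, "dy": -62, "dz": 22, "twist": 0, "fingers": 1}
  ]
}}

```text
clock: 14.05
eef_pos: [0.5563, -0.138, 0.143]
tool_rot: [-0.244, 0.97, -0.002, -0.002]
ft_force: [-0.0, 0.2, -0.3]
grip_width: 0.0109
grasp_force: 60.1
```

```bash
python3 - <<'E'
from h import *
np.set_printoptions(precision=4,suppress=True)
go(.5575,-.141,.123,-151)
ims=[]
for i in range(4):
    c=camera('side'); ims.append(c['image'].astype(float))
im=np.mean(ims[1:],0)[:,:,::-1]; cv2.imwrite('pics/side3.png',im)
go(.5575,-.141,.123,-151); p=bot.get_obs()['eef_pos']
x,y=285,130
f=cv2.convertScaleAbs(cv2.resize(im[y:y+60,x:x+60],(600,600),interpolation=cv2.INTER_CUBIC),alpha=1.6,beta=15)
cv2.imwrite('pics/c5.png',f)
u=np.array([np.cos(np.radians(29)),np.sin(np.radians(29)),0])
w=np.cross([0,0,1],u); k=p-[0,0,.0208]
for n,q in {'knob top':k+[0,0,.037],'bar+x top':k+[0,0,.037]+.018*u,'bar-x':k+[0,0,.037]-.018*u,'nose':k+[0,0,.0085]+.026*u,'nose27u':k+.027*u,'under':k,'skL':k+[.0195,0,0],'skR':k-[.0195,0,0],'skB':k+[0,.0195,0]}.items(): print(n,(proj('side',q)-[x,y]+.5)*10-.5)
E
```

```text
clock 14.05 pos [ 0.5563 -0.138   0.143 ] yaw -151.71 tilt [-0.003 -0.005 -1.   ] j [-0.24   0.436  0.05   1.187 -0.005 -0.734] F [-0.   0.2 -0.3] w 0.010853131509348754
d [ 0.3 -3.1 20. ] twist -0.7
clock 14.25 pos [ 0.5574 -0.1368  0.1447] yaw -151.54 tilt [-0.    -0.006 -1.   ] j [-0.238  0.434  0.051  1.187 -0.006 -0.734] F [-0.1 -0.2  0.1] w 0.010764231878631023
d [ 1.9 -3.6 21.8] twist -0.5
knob top [358.9379 364.7793]
bar+x top [288.7122 379.7503]
bar-x [428.5581 349.9374]
nose [255.1931 489.5813]
nose27u [250.703  520.6947]
under [354.5719 497.7028]
skL [273.2484 492.131 ]
skR [436.0366 503.2842]
skB [347.588  542.2897][ WARN:0@4.538] global loadsave.cpp:1063 imwrite_ Unsupported depth image for selected encoder is fallbacked to CV_8U.
```

View pics/c5.png

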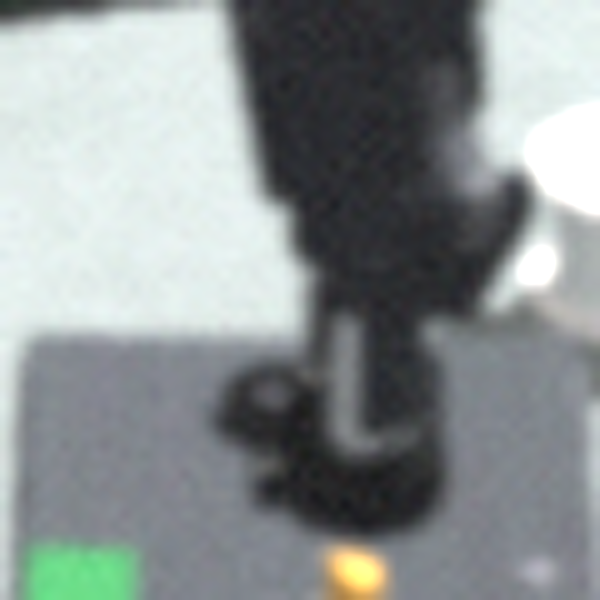

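The crop shows the knob held upright above the brass shaft (358,570). Its nose is at (257,485), close to the predicted (255,490), and the skirt's right edge is at 443 with its bottom at 533. I'll check the row offsets against the bench picture.

```bash
python3 - <<'E'
from h import *
np.set_printoptions(precision=1,suppress=True)
th=np.linspace(0,2*np.pi,180)
def edge(k,z,r=.0195): 
    P=np.array([proj('side',k+[r*np.cos(t),r*np.sin(t),z]) for t in th]); return P[:,0].min(),P[:,0].max(),P[:,1].max()
b=edge(np.array([.491,.162,0]),0); print('bench pred crop x',[(v-310+.5)*8+400 for v in b[:2]],'bottom',(b[2]-255+.5)*8,'obs right 697 bottom 478')
print('bench nose',((proj('side',[.517,.162,.0085])-[310,255]+.5)*8)+[400,0],'obs 528,400')
h=edge(np.array([.5574,-.1368,.1447-.0208]),0); print('held', [(v-285+.5)*10 for v in h[:2]],(h[2]-130+.5)*10,'obs right 443 bottom 533')
for c in([.5575,-.141],[.5575,-.139]): 
    t=edge(np.array([*c,.1]),0,.008); print('shaft',[(v-285+.5)*10 for v in t[:2]],(t[2]-130+.5)*10, 'center',(proj('side',[*c,.1])-[285,130]+.5)*10)
s=cv2.imread('pics/side3.png')[175:200,305:335].astype(int); w=s[:,:,2]-s[:,:,0]; print(w[7:20,6:22])
E
```

```text
bench pred crop x [np.float64(552.4580826048127), np.float64(700.729656053572)] bottom 480.2958475796104 obs right 697 bottom 478
bench nose [529.1 395.3] obs 528,400
held [np.float64(273.5003337419437), np.float64(436.87211465351595)] 543.334104590042 obs right 443 bottom 533
shaft [np.float64(320.4271846184571), np.float64(386.5948513061977)] 590.7925506814786 center [353.5 572.4]
shaft [np.float64(319.6880397277653), np.float64(385.9301624544139)] 595.3870744095309 center [352.8 576.9]
[[ -8  -7  -8  -4  -6  -2  -3  -3  -2  -1  -4  -1  -3  -3  -2  -4]
 [ -7  -9  -8  -7  -4  -6  -3  -1   0  -2  -1  -6  -6  -5  -5  -7]
 [ -9  -8  -7  -8  -8  -4   3  18  24  22  12   1  -6  -8  -7  -7]
 [ -8  -7  -9  -6  -8  -1  22  53  71  71  58  29   7  -7  -7  -7]
 [ -9  -7  -9  -6  -7  -1  28  76 103 114 105  78  30  -2  -7  -8]
 [ -9  -9  -6  -9  -8  -3  23  68 106 124 123  99  47   4  -8  -9]
 [ -7  -8  -6 -10  -6  -1  21  55  84 104 110  86  41   4  -7  -6]
 [ -8  -7  -8  -8  -5   0  22  48  67  77  79  58  27   2  -8  -8]
 [ -5  -8  -7  -9  -6   0  19  41  59  65  58  39  16  -1  -8  -8]
 [-11  -6  -8  -8  -6  -3  10  33  55  60  52  32  10  -3  -8  -6]
 [ -7  -8 -10  -9  -9  -5   3  23  48  58  49  27   7  -5  -6  -8]
 [ -8  -7  -8  -8  -9  -8   0  13  36  50  42  20   3  -4  -8  -8]
 [ -9  -8  -7 -10  -8  -7  -3   4  18  26  20  10  -2  -7  -7  -8]]
```

Emit:
{"fn": "carry_out", "kwargs": {
  "plan": [
    {"dx": 0.5, "dy": -2.2, "dz": 5, "twist": 0.5, "fingers": 1},
    {"dx": 0.5, "dy": -2.2, "dz": 12, "twist": 0.5, "fingers": 1},
    {"dx": 0.5, "dy": -2.2, "dz": 17, "twist": 0.5, "fingers": 1},
    {"dx": 0.5, "dy": -2.2, "dz": 19, "twist": 0.5, "fingers": 1},
    {"dx": 0.5, "dy": -2.2, "dz": 19, "twist": 0.5, "fingers": 1}
  ]
}}

```text
clock: 14.67
eef_pos: [0.5572, -0.1402, 0.1241]
tool_rot: [-0.241, 0.971, -0.002, -0.002]
ft_force: [-0.7, -0.1, -0.5]
grip_width: 0.0107
grasp_force: 60.1
```

```bash
python3 - <<'E'
from h import *
ims=[]
for i in range(4):
    c=camera('side'); ims.append(c['image'].astype(float))
im=np.mean(ims[1:],0)[:,:,::-1]; cv2.imwrite('pics/side4.png',im.astype(np.uint8))
go(.558,-.139,.1208,-151); print('torque',bot.get_obs()['ft_torque'])
x,y=295,155
f=cv2.convertScaleAbs(cv2.resize(im[y:y+45,x:x+45].astype(np.uint8),(600,600),interpolation=cv2.INTER_CUBIC),alpha=1.9,beta=10)
cv2.imwrite('pics/c6.png',f)
p=bot.get_obs()['eef_pos']
g=lambda q:(proj('side',q)-[x,y]+.5)*600/45
th=np.linspace(0,2*np.pi,180); P=np.array([g(p-[0,0,.0208]+[.0195*np.cos(t),.0195*np.sin(t),0]) for t in th]); print(P.min(0),P.max(0))
P=np.array([g(p-[0,0,.0038]+[.0195*np.cos(t),.0195*np.sin(t),0]) for t in th]); print('top of skirt',P.min(0),P.max(0))
u=np.array([np.cos(np.radians(28.8)),np.sin(np.radians(28.8)),0]);print('nose',g(p-[0,0,.0123]+.026*u))
P=np.array([g([.5575+.008*np.cos(t),-.14+.008*np.sin(t),.1]) for t in th]); print('shaft top',P.min(0),P.max(0))
P=np.array([g([.5575+.0148*np.cos(t),-.14+.0148*np.sin(t),.081]) for t in th]); print('washer',P.min(0),P.max(0))
E
```

```text
clock 14.8667 pos [ 0.5581 -0.1406  0.1255] yaw -152.17 tilt [-0.    -0.006 -1.   ] j [-0.244  0.451  0.026  1.144 -0.006 -0.729] F [ 0.6  0.5 -0.4] w 0.01075674254875982
d [-0.6  1.5  4.6] twist -1.2
torque [-0.00830356 -0.0498388  -0.01081903]
[227.21456379 350.40981461] [442.74808378 469.40854883]
top of skirt [228.99746043 271.57472049] [446.13481312 389.70449667]
nose [203.64779164 399.05774048]
shaft top [293.41042624 408.50412307] [381.68359127 457.451356  ]
washer [253.69361141 474.50321609] [415.66954286 565.75443515]
```

View pics/c6.png

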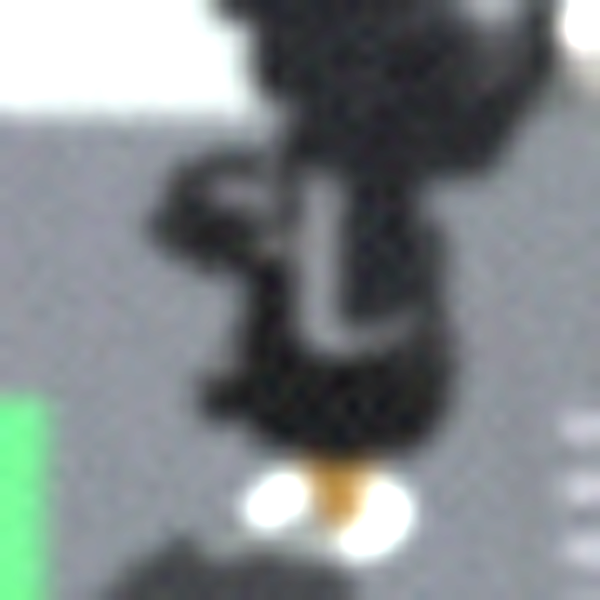

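The knob is just above the shaft and centred over it (washer spans 245–415, brass 310–380, skirt 238–450). I'll lower it slowly and watch the force.

Emit:
{"fn": "carry_out", "kwargs": {
  "plan": [
    {"dx": 0, "dy": 0.6, "dz": 2, "twist": -1, "fingers": 1},
    {"dx": 0, "dy": 0.6, "dz": 3, "twist": -1, "fingers": 1},
    {"dx": 0, "dy": 0.6, "dz": 4, "twist": -1, "fingers": 1},
    {"dx": 0, "dy": 0.6, "dz": 5, "twist": -1, "fingers": 1},
    {"dx": 0, "dy": 0.6, "dz": 6, "twist": -1, "fingers": 1}
  ]
}}

```text
clock: 15.28
eef_pos: [0.5577, -0.1401, 0.1192]
tool_rot: [-0.249, 0.969, -0.003, -0.001]
ft_force: [0.2, 0.4, -0.5]
grip_width: 0.0105
grasp_force: 60.1
```

Emit:
{"fn": "carry_out", "kwargs": {
  "plan": [
    {"dx": 0, "dy": 0, "dz": 0.5, "twist": 0, "fingers": 1},
    {"dx": 0, "dy": 0, "dz": 1, "twist": 0, "fingers": 1},
    {"dx": 0, "dy": 0, "dz": 1.5, "twist": 0, "fingers": 1},
    {"dx": 0, "dy": 0, "dz": 2, "twist": 0, "fingers": 1},
    {"dx": 0, "dy": 0, "dz": 2, "twist": 0, "fingers": 1}
  ]
}}

```text
clock: 15.7
eef_pos: [0.5578, -0.1401, 0.1175]
tool_rot: [-0.249, 0.968, -0.003, -0.001]
ft_force: [-0.6, 0.5, 3.0]
grip_width: 0.0108
grasp_force: 60.3
```

```bash
python3 - <<'E'
from h import *
go(.558,-.140,.1208,-151); print('torque',bot.get_obs()['ft_torque'])
E
```

```text
clock 15.7 pos [ 0.5578 -0.1401  0.1175] yaw -151.16 tilt [-0.    -0.006 -1.   ] j [-0.243  0.457  0.013  1.125 -0.006 -0.746] F [-0.6  0.5  3. ] w 0.01076941532531542
d [-0.2 -0.1 -3.3] twist -0.2
torque [0.06271149 0.15604681 0.01069971]
```

Emit:
{"fn": "carry_out", "kwargs": {
  "plan": [
    {"dx": 0, "dy": 0, "dz": 0.5, "twist": 0, "fingers": 1},
    {"dx": 0, "dy": 0, "dz": 1, "twist": 0, "fingers": 1},
    {"dx": 0, "dy": 0, "dz": 1.5, "twist": 0, "fingers": 1},
    {"dx": 0, "dy": 0, "dz": 1.5, "twist": 0, "fingers": 1},
    {"dx": 0, "dy": 0, "dz": 1.5, "twist": 0, "fingers": 1}
  ]
}}

```text
clock: 16.12
eef_pos: [0.5578, -0.1401, 0.116]
tool_rot: [-0.249, 0.968, -0.003, -0.001]
ft_force: [-1.5, 0.8, 4.3]
grip_width: 0.0106
grasp_force: 60.5
```

Emit:
{"fn": "carry_out", "kwargs": {
  "plan": [
    {"dx": 1, "dy": 0, "dz": 0, "twist": 0, "fingers": 1},
    {"dx": 1, "dy": 1, "dz": 0, "twist": 0, "fingers": 1},
    {"dx": 0, "dy": 1, "dz": 0, "twist": 0, "fingers": 1},
    {"dx": -1, "dy": 1, "dz": 0, "twist": 0, "fingers": 1},
    {"dx": -1, "dy": 0, "dz": 0, "twist": 0, "fingers": 1}
  ]
}}

```text
clock: 16.53
eef_pos: [0.5581, -0.1396, 0.1157]
tool_rot: [-0.249, 0.969, -0.003, -0.002]
ft_force: [-1.1, -0.0, 3.5]
grip_width: 0.0107
grasp_force: 60.6
```

Emit:
{"fn": "carry_out", "kwargs": {
  "plan": [
    {"dx": 1, "dy": 1.5, "dz": 0.3, "twist": 0, "fingers": 1},
    {"dx": 1.5, "dy": 2, "dz": 0.3, "twist": 0, "fingers": 1},
    {"dx": 2, "dy": 2, "dz": 0.3, "twist": 0, "fingers": 1},
    {"dx": 2.5, "dy": 1.5, "dz": 0.3, "twist": 0, "fingers": 1},
    {"dx": 2.5, "dy": 1, "dz": 0.3, "twist": 0, "fingers": 1}
  ]
}}

```text
clock: 16.95
eef_pos: [0.5568, -0.1392, 0.1159]
tool_rot: [-0.249, 0.968, -0.002, 0.0]
ft_force: [2.3, 2.0, 4.6]
grip_width: 0.0103
grasp_force: 60.6
```

```bash
python3 - <<'E'
from h import *
go(.558,-.140,.1208,-151); print('torque',bot.get_obs()['ft_torque'])
E
```

```text
clock 16.95 pos [ 0.5568 -0.1392  0.1159] yaw -151.13 tilt [ 0.002 -0.004 -1.   ] j [-0.243  0.455  0.005  1.118 -0.004 -0.747] F [2.3 2.  4.6] w 0.010296612434063821
d [-0.7 -1.3 -4.9] twist -0.1
torque [ 0.50073611 -0.76284861 -0.0088306 ]
```

Emit:
{"fn": "carry_out", "kwargs": {
  "plan": [
    {"dx": -1.3, "dy": 0, "dz": 0.7, "twist": 0, "fingers": 1},
    {"dx": -1.3, "dy": 0, "dz": 0.7, "twist": -2.5, "fingers": 1},
    {"dx": -1.3, "dy": 0, "dz": 0.7, "twist": -5, "fingers": 1},
    {"dx": -1.3, "dy": 0, "dz": 0.7, "twist": -5, "fingers": 1},
    {"dx": -1.3, "dy": 0, "dz": 0.7, "twist": -3, "fingers": 1}
  ]
}}

```text
clock: 17.37
eef_pos: [0.5568, -0.1391, 0.1147]
tool_rot: [-0.274, 0.962, -0.003, -0.001]
ft_force: [1.3, 0.4, 4.7]
grip_width: 0.0105
grasp_force: 60.8
```

Emit:
{"fn": "carry_out", "kwargs": {
  "plan": [
    {"dx": 0, "dy": 0, "dz": 0, "twist": 2, "fingers": 1},
    {"dx": 0, "dy": 0, "dz": 0, "twist": 4, "fingers": 1},
    {"dx": 0, "dy": 0, "dz": 0, "twist": 6, "fingers": 1},
    {"dx": 0, "dy": 0, "dz": 0, "twist": 8, "fingers": 1},
    {"dx": 0, "dy": 0, "dz": 0, "twist": 8, "fingers": 1}
  ]
}}

```text
clock: 17.78
eef_pos: [0.5571, -0.1387, 0.1148]
tool_rot: [-0.206, 0.979, -0.002, -0.001]
ft_force: [2.0, 2.1, 3.6]
grip_width: 0.0103
grasp_force: 60.8
```

```bash
python3 - <<'E'
from h import *
go(.558,-.140,.1208,-151); print('torque',bot.get_obs()['ft_torque'])
E
```

```text
clock 17.7833 pos [ 0.5571 -0.1387  0.1148] yaw -156.23 tilt [-0.    -0.005 -1.   ] j [-0.241  0.458  0.007  1.119 -0.005 -0.656] F [2.  2.1 3.6] w 0.010267006781676746
d [-0.3 -1.6 -6. ] twist -5.2
torque [ 0.37949099 -0.49039365  0.05449126]
```

Emit:
{"fn": "carry_out", "kwargs": {
  "plan": [
    {"dx": -0.8, "dy": 0.3, "dz": 0.3, "twist": 0, "fingers": 1},
    {"dx": -1.6, "dy": 0.6, "dz": 0.6, "twist": -1, "fingers": 1},
    {"dx": -1.6, "dy": 0.6, "dz": 0.6, "twist": -3, "fingers": 1},
    {"dx": -1.6, "dy": 0.6, "dz": 0.6, "twist": -5, "fingers": 1},
    {"dx": -1.6, "dy": 0.6, "dz": 0.6, "twist": -5, "fingers": 1}
  ]
}}

```text
clock: 18.2
eef_pos: [0.5572, -0.1388, 0.1144]
tool_rot: [-0.249, 0.968, -0.003, -0.002]
ft_force: [-2.1, -0.5, 7.6]
grip_width: 0.0104
grasp_force: 61.1
```

```bash
python3 - <<'E'
from h import *
go(.558,-.140,.1208,-151); print('torque',bot.get_obs()['ft_torque'])
E
```

```text
clock 18.2 pos [ 0.5572 -0.1388  0.1144] yaw -151.12 tilt [-0.003 -0.008 -1.   ] j [-0.24   0.459  0.008  1.12  -0.008 -0.744] F [-2.1 -0.5  7.6] w 0.010368924280166567
d [-0.1 -1.5 -6.4] twist -0.1
torque [-0.26034292  0.29120619 -0.0186532 ]
```

The knob is riding on the shaft top: the contact-to-stop travel is exactly 4 mm. I'll ease the pressure so it can slide, then search.

Emit:
{"fn": "carry_out", "kwargs": {
  "plan": [
    {"dx": 0, "dy": 0, "dz": -3.5, "twist": 0, "fingers": 1},
    {"dx": 0.5, "dy": -0.9, "dz": -3.5, "twist": 0, "fingers": 1},
    {"dx": 0.8, "dy": -1.4, "dz": -3.5, "twist": 0, "fingers": 1},
    {"dx": 1, "dy": -1.9, "dz": -3.5, "twist": 0, "fingers": 1},
    {"dx": 1.2, "dy": -2.4, "dz": -3.5, "twist": 0, "fingers": 1}
  ]
}}

```text
clock: 18.62
eef_pos: [0.5576, -0.1401, 0.117]
tool_rot: [-0.249, 0.968, -0.002, -0.002]
ft_force: [-0.7, 1.7, 2.8]
grip_width: 0.0104
grasp_force: 60.5
```

```bash
python3 - <<'E'
from h import *
go(.558,-.140,.1208,-151); print('torque',bot.get_obs()['ft_torque'])
E
```

```text
clock 18.6167 pos [ 0.5576 -0.1401  0.117 ] yaw -151.14 tilt [-0.002 -0.005 -1.   ] j [-0.243  0.459  0.015  1.127 -0.005 -0.747] F [-0.7  1.7  2.8] w 0.010387572065617337
d [-0.4 -0.1 -3.8] twist -0.1
torque [ 0.52665671  0.14166561 -0.01727708]
```

```bash
python3 - <<'E'
from h import *
np.set_printoptions(linewidth=250)
im=cv2.imread('pics/side4.png').astype(int)
g=im.sum(2)//3
print('cols',np.arange(308,334))
for r in range(170,200): print(r,g[r,308:334])
print('col322 320 318 rows 178-198'); 
E
```

```text
cols [308 309 310 311 312 313 314 315 316 317 318 319 320 321 322 323 324 325 326 327 328 329 330 331 332 333]
170 [24 18 26 37 42 45 51 46 36 44 66 64 52 29 19 21 20 23 41 57 69 73 75 74 75 74]
171 [22 19 19 19 22 31 38 39 36 48 67 67 47 25 19 21 14 22 37 49 63 72 72 76 72 74]
172 [23 18 13 16 18 21 34 40 43 55 69 67 45 26 22 18 14 22 29 36 55 71 74 74 74 72]
173 [30 21 18 16 19 24 36 48 47 59 68 66 46 27 17 21 20 16 28 33 49 66 73 73 73 76]
174 [48 39 27 28 19 19 27 28 39 55 71 67 44 25 21 17 20 19 26 33 48 67 76 73 72 72]
175 [67 56 45 44 37 25 15 15 30 49 70 67 46 25 17 18 18 23 24 32 50 65 74 77 71 74]
176 [71 70 69 62 53 35 18 11 26 48 68 67 44 26 17 21 20 20 22 32 51 68 72 75 74 74]
177 [76 72 74 72 58 38 17 16 25 49 70 65 43 24 19 22 21 24 26 31 51 65 74 74 72 71]
178 [76 74 76 72 59 37 18 10 25 48 69 67 47 27 25 27 31 35 32 31 47 68 70 73 72 75]
179 [74 74 75 70 50 31 13 14 26 46 68 69 58 44 41 42 43 40 31 33 45 62 71 73 73 72]
180 [75 74 72 64 46 27 12 15 19 35 56 70 65 54 51 44 41 34 26 28 39 55 71 73 72 72]
181 [73 76 69 59 45 25 11 13 12 22 36 44 48 44 34 34 24 25 22 27 
[... 1040 characters left out ...]
3  83 117 154 161 144 120  93  75  77  98 141 175 173 142  92  78  72  73  76  73  72  73]
194 [ 70  68  72  72  74  96 119 123 106  95  86  87  99 130 161 179 167 126  90  78  76  75  73  75  75  74]
195 [ 49  55  67  73  77  78  82  85  83  86  91  96 123 152 166 161 136 101  80  76  75  75  73  74  73  75]
196 [ 39  43  57  64  64  58  56  57  64  70  76  88 105 130 133 122  98  82  77  76  76  75  74  76  74  73]
197 [34 35 40 45 43 41 37 38 45 47 51 57 71 88 91 84 78 77 74 76 76 74 71 74 76 74]
198 [33 32 35 34 35 33 35 36 36 38 37 38 47 61 74 77 72 74 78 77 75 75 75 75 77 74]
199 [32 33 31 35 35 33 36 33 36 35 34 38 42 56 71 75 75 77 72 74 75 73 74 75 74 75]
col322 320 318 rows 178-198
```

Emit:
{"fn": "carry_out", "kwargs": {
  "plan": [
    {"dx": -0.4, "dy": -0.7, "dz": 0, "twist": 0, "fingers": 1},
    {"dx": -0.8, "dy": -1.4, "dz": 0, "twist": 0, "fingers": 1},
    {"dx": -1.1, "dy": -2, "dz": 0, "twist": 0, "fingers": 1},
    {"dx": -1.1, "dy": -2.5, "dz": 0, "twist": 0, "fingers": 1},
    {"dx": -1.1, "dy": -2.5, "dz": 0, "twist": 0, "fingers": 1}
  ]
}}

```text
clock: 19.03
eef_pos: [0.5598, -0.1421, 0.1172]
tool_rot: [-0.249, 0.968, -0.002, -0.002]
ft_force: [-2.6, 2.7, 1.9]
grip_width: 0.01
grasp_force: 60.4
```

```bash
python3 - <<'E'
from h import *
go(.5596,-.142,.1208,-151); print('torque',bot.get_obs()['ft_torque'])
E
```

```text
clock 19.0333 pos [ 0.5598 -0.1421  0.1172] yaw -151.16 tilt [-0.002 -0.005 -1.   ] j [-0.246  0.463  0.022  1.131 -0.005 -0.749] F [-2.6  2.7  1.9] w 0.010043222226923571
d [ 0.1  0.1 -3.6] twist -0.2
torque [ 0.65508741  0.66686502 -0.02569262]
```

Emit:
{"fn": "carry_out", "kwargs": {
  "plan": [
    {"dx": 0, "dy": 0.4, "dz": 0.5, "twist": 0, "fingers": 1},
    {"dx": 0, "dy": 0.8, "dz": 1, "twist": 0, "fingers": 1},
    {"dx": 0.1, "dy": 1.1, "dz": 1, "twist": 0, "fingers": 1},
    {"dx": 0.1, "dy": 1.1, "dz": 1.5, "twist": 0, "fingers": 1},
    {"dx": 0.1, "dy": 1.1, "dz": 1.5, "twist": 0, "fingers": 1}
  ]
}}

```text
clock: 19.45
eef_pos: [0.5598, -0.1418, 0.1162]
tool_rot: [-0.249, 0.969, -0.003, -0.001]
ft_force: [-3.6, 0.9, 3.2]
grip_width: 0.0102
grasp_force: 60.5
```

```bash
python3 - <<'E'
from h import *
go(.5596,-.142,.1208,-151); print('torque',bot.get_obs()['ft_torque'])
E
```

```text
clock 19.45 pos [ 0.5598 -0.1418  0.1162] yaw -151.17 tilt [-0.    -0.007 -1.   ] j [-0.245  0.463  0.018  1.125 -0.006 -0.748] F [-3.6  0.9  3.2] w 0.010201406922391779
d [ 0.3 -0.1 -4.6] twist -0.2
torque [ 1.77816526e-01  7.96940811e-01 -1.19707855e-04]
```

Emit:
{"fn": "carry_out", "kwargs": {
  "plan": [
    {"dx": 0.5, "dy": 0.4, "dz": 0.3, "twist": 0, "fingers": 1},
    {"dx": 0.9, "dy": 0.8, "dz": 0.6, "twist": 0, "fingers": 1},
    {"dx": 0.9, "dy": 0.8, "dz": 1, "twist": 0, "fingers": 1},
    {"dx": 0.9, "dy": 0.8, "dz": 1, "twist": 0, "fingers": 1},
    {"dx": 0.9, "dy": 0.8, "dz": 1, "twist": 0, "fingers": 1}
  ]
}}

```text
clock: 19.87
eef_pos: [0.5595, -0.1416, 0.1156]
tool_rot: [-0.249, 0.969, -0.003, -0.0]
ft_force: [-0.5, -0.6, 2.9]
grip_width: 0.0105
grasp_force: 60.6
```

```bash
python3 - <<'E'
from h import *
np.set_printoptions(linewidth=250)
go(.5596,-.142,.1208,-151); print('torque',bot.get_obs()['ft_torque'])
im=np.mean([camera('side')['image'].astype(float) for i in range(3)],0)[:,:,::-1]; cv2.imwrite('pics/side5.png',im.astype(np.uint8))
x,y=290,150
f=cv2.convertScaleAbs(cv2.resize(im[y:y+54,x:x+54].astype(np.uint8),(600,600),interpolation=cv2.INTER_CUBIC),alpha=1.9,beta=10)
cv2.imwrite('pics/c7.png',f)
g=(im.sum(2)/3).astype(int)
for r in range(178,202): print(r,g[r,308:334])
E
```

```text
clock 19.8667 pos [ 0.5595 -0.1416  0.1156] yaw -151.17 tilt [ 0.001 -0.007 -1.   ] j [-0.245  0.461  0.014  1.121 -0.006 -0.748] F [-0.5 -0.6  2.9] w 0.010481297888287885
d [ 0.1 -0.4 -5.2] twist -0.2
torque [-0.04812365  0.00487132  0.01715817]
178 [75 75 74 67 48 27 18 20 42 62 69 57 34 21 19 21 19 26 29 49 67 73 71 74 71 74]
179 [74 75 71 67 48 25 13 22 41 65 69 54 33 17 21 21 23 22 32 49 66 72 73 72 73 71]
180 [76 76 75 65 48 23 14 21 42 62 70 56 31 19 20 19 18 22 30 48 67 74 73 72 74 73]
181 [74 74 73 65 44 24 12 23 38 61 68 52 30 23 28 28 28 27 31 49 66 71 72 71 73 71]
182 [76 74 68 57 38 20 12 19 33 59 69 62 44 40 38 41 40 36 34 45 67 73 73 71 71 69]
183 [75 72 66 50 30 14 10 18 29 49 66 64 55 53 43 42 36 32 31 45 62 73 75 71 73 72]
184 [73 71 62 48 29 15 12 15 16 31 43 45 41 39 32 29 26 22 25 37 58 70 71 76 75 72]
185 [69 61 56 47 32 16 12 13 14 18 21 21 20 20 18 12 19 19 18 31 49 68 75 72 72 73]
186 [64 49 38 32 24 13 14 11 13 11 11 14 14 11 13 16 17 17 19 29 49 67 75 74 72 72]
187 [63 43 22 13 12  9 14 16  8 15 12  8 16 15 16 12 13 14 19 32 56 70 75 73 75 71]
188 [64 48 26
[... 462 characters left out ...]
 72 76 76 75 75 76 77 73 71]
194 [47 39 32 32 37 33 35 33 32 36 46 57 62 68 74 75 77 76 78 75 76 72 77 74 74 74]
195 [38 32 34 34 34 33 35 31 34 36 39 46 53 54 59 70 77 74 76 74 75 75 74 75 76 73]
196 [35 34 34 32 36 35 35 33 37 35 33 38 39 43 46 62 74 73 78 77 77 78 73 74 75 73]
197 [30 35 34 36 37 36 36 29 37 34 35 35 34 39 46 61 71 74 76 78 77 73 75 77 73 75]
198 [36 34 37 34 35 35 34 35 35 34 34 33 39 43 57 67 75 75 77 78 74 73 76 73 74 76]
199 [36 33 34 35 36 34 32 34 36 33 36 37 41 54 68 73 76 78 73 79 74 75 77 75 76 75]
200 [35 33 35 33 33 33 34 37 36 35 35 43 50 63 71 77 76 75 78 74 76 75 76 74 74 74]
201 [35 34 34 34 37 34 35 33 37 37 47 57 67 70 75 75 77 76 75 75 76 75 76 75 75 75]
```

View pics/c7.png

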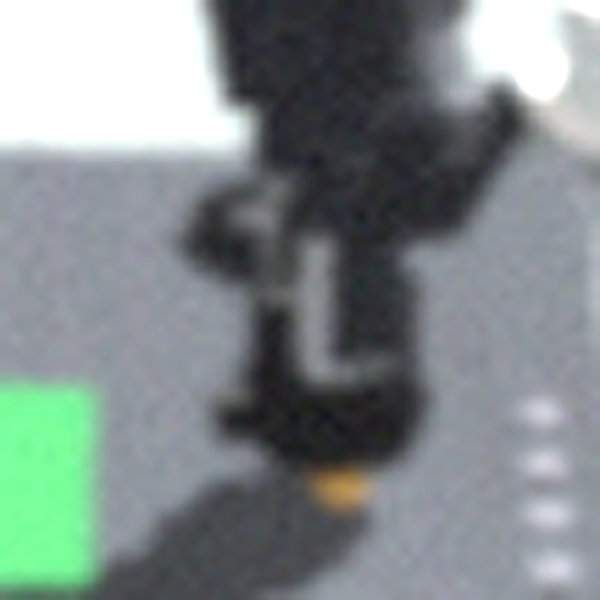

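Emit:
{"fn": "carry_out", "kwargs": {
  "plan": [
    {"dx": 0, "dy": 0, "dz": 0.5, "twist": -2, "fingers": 1},
    {"dx": 0, "dy": 0, "dz": 0.7, "twist": -4, "fingers": 1},
    {"dx": 0, "dy": 0, "dz": 0.7, "twist": -6, "fingers": 1},
    {"dx": 0, "dy": 0, "dz": 0.7, "twist": -6, "fingers": 1},
    {"dx": 0, "dy": 0, "dz": 0.7, "twist": -6, "fingers": 1}
  ]
}}

```text
clock: 20.43
eef_pos: [0.5598, -0.1413, 0.115]
tool_rot: [-0.299, 0.954, -0.003, -0.0]
ft_force: [2.2, -0.2, 4.9]
grip_width: 0.0103
grasp_force: 60.7
```

```bash
python3 - <<'E'
from h import *
go(.5596,-.142,.1208,-151); print('torque',bot.get_obs()['ft_torque'])
E
```

```text
clock 20.4333 pos [ 0.5598 -0.1413  0.115 ] yaw -145.21 tilt [ 0.002 -0.006 -1.   ] j [-0.244  0.462  0.013  1.119 -0.006 -0.852] F [ 2.2 -0.2  4.9] w 0.010336303524473537
d [ 0.6 -0.5 -5.8] twist 5.8
torque [ 0.07577784 -0.40247548 -0.03454885]
```

Emit:
{"fn": "carry_out", "kwargs": {
  "plan": [
    {"dx": 0, "dy": 0, "dz": -0.3, "twist": 2.5, "fingers": 1},
    {"dx": 0, "dy": 0, "dz": -0.3, "twist": 5, "fingers": 1},
    {"dx": 0, "dy": 0, "dz": -0.3, "twist": 7.5, "fingers": 1},
    {"dx": 0, "dy": 0, "dz": -0.3, "twist": 10, "fingers": 1},
    {"dx": 0, "dy": 0, "dz": -0.3, "twist": 10, "fingers": 1}
  ]
}}

```text
clock: 20.85
eef_pos: [0.5592, -0.1414, 0.115]
tool_rot: [-0.214, 0.977, -0.003, -0.0]
ft_force: [1.0, -0.6, 3.4]
grip_width: 0.0106
grasp_force: 60.7
```

```bash
python3 - <<'E'
from h import *
go(.5596,-.142,.1208,-151); print('torque',bot.get_obs()['ft_torque'])
E
```

```text
clock 20.85 pos [ 0.5592 -0.1414  0.115 ] yaw -155.24 tilt [ 0.    -0.006 -1.   ] j [-0.245  0.462  0.013  1.12  -0.006 -0.677] F [ 1.  -0.6  3.4] w 0.010556914472209508
d [-0.2 -0.7 -5.8] twist -4.2
torque [-0.06445519 -0.30769764  0.0444749 ]
```

Emit:
{"fn": "carry_out", "kwargs": {
  "plan": [
    {"dx": 0, "dy": 0.5, "dz": -2, "twist": -1, "fingers": 1},
    {"dx": -0.3, "dy": 1.2, "dz": -2, "twist": -3, "fingers": 1},
    {"dx": -0.5, "dy": 2.2, "dz": -2, "twist": -3, "fingers": 1},
    {"dx": -0.5, "dy": 2.2, "dz": -1, "twist": -3, "fingers": 1},
    {"dx": -0.5, "dy": 2.2, "dz": 0, "twist": -3, "fingers": 1}
  ]
}}

```text
clock: 21.27
eef_pos: [0.5581, -0.1391, 0.1144]
tool_rot: [-0.24, 0.971, -0.003, -0.001]
ft_force: [0.9, -0.2, 1.2]
grip_width: 0.0104
grasp_force: 60.2
```

```bash
python3 - <<'E'
from h import *
go(.5585,-.139,.1208,-152); print('torque',bot.get_obs()['ft_torque'])
E
```

```text
clock 21.2667 pos [ 0.5581 -0.1391  0.1144] yaw -152.17 tilt [-0.001 -0.006 -1.   ] j [-0.241  0.46   0.009  1.119 -0.006 -0.727] F [ 0.9 -0.2  1.2] w 0.010394225783380812
d [-0.4 -0.1 -6.4] twist -0.2
torque [-0.16011224 -0.21185583  0.01655887]
```

At z = 0.1144 the force is only 1.2 N, against 7.6 N at the same height before, so it has dropped in. I'll push it down.

Emit:
{"fn": "carry_out", "kwargs": {
  "plan": [
    {"dx": 0, "dy": 0, "dz": 1, "twist": 0, "fingers": 1},
    {"dx": 0, "dy": 0, "dz": 2, "twist": 0, "fingers": 1},
    {"dx": 0, "dy": 0, "dz": 3, "twist": 0, "fingers": 1},
    {"dx": 0, "dy": 0, "dz": 4, "twist": 0, "fingers": 1},
    {"dx": 0, "dy": 0, "dz": 5, "twist": 0, "fingers": 1}
  ]
}}

```text
clock: 21.68
eef_pos: [0.5581, -0.1391, 0.1096]
tool_rot: [-0.24, 0.971, -0.003, -0.001]
ft_force: [1.4, -0.9, 0.6]
grip_width: 0.0104
grasp_force: 60.2
```

Emit:
{"fn": "carry_out", "kwargs": {
  "plan": [
    {"dx": 0, "dy": 0, "dz": 1, "twist": 0, "fingers": 1},
    {"dx": 0, "dy": 0, "dz": 2, "twist": 0, "fingers": 1},
    {"dx": 0, "dy": 0, "dz": 3, "twist": 0, "fingers": 1},
    {"dx": 0, "dy": 0, "dz": 4, "twist": 0, "fingers": 1},
    {"dx": 0, "dy": 0, "dz": 5, "twist": 0, "fingers": 1}
  ]
}}

```text
clock: 22.1
eef_pos: [0.5582, -0.1392, 0.1049]
tool_rot: [-0.241, 0.971, -0.003, -0.001]
ft_force: [-0.1, -0.6, 2.4]
grip_width: 0.0107
grasp_force: 60.5
```

Emit:
{"fn": "carry_out", "kwargs": {
  "plan": [
    {"dx": 0, "dy": 0, "dz": 0.6, "twist": 0, "fingers": 1},
    {"dx": 0, "dy": 0, "dz": 1.2, "twist": 0, "fingers": 1},
    {"dx": 0, "dy": 0, "dz": 1.8, "twist": 0, "fingers": 1},
    {"dx": 0, "dy": 0, "dz": 2.4, "twist": 0, "fingers": 1},
    {"dx": 0, "dy": 0, "dz": 3, "twist": 0, "fingers": 1}
  ]
}}

```text
clock: 22.52
eef_pos: [0.5583, -0.1392, 0.1025]
tool_rot: [-0.241, 0.971, -0.003, -0.001]
ft_force: [-2.6, -0.3, 10.7]
grip_width: 0.0108
grasp_force: 61.6
```

Emit:
{"fn": "carry_out", "kwargs": {
  "plan": [
    {"dx": 0.3, "dy": 0, "dz": 0.5, "twist": 0, "fingers": 1},
    {"dx": 0.5, "dy": 0, "dz": 1, "twist": 0, "fingers": 1},
    {"dx": 0.5, "dy": 0, "dz": 1, "twist": 0, "fingers": 1},
    {"dx": 0.5, "dy": 0, "dz": 1, "twist": 0, "fingers": 1},
    {"dx": 0.5, "dy": 0, "dz": 1, "twist": 0, "fingers": 1}
  ]
}}

```text
clock: 22.93
eef_pos: [0.5583, -0.1392, 0.1025]
tool_rot: [-0.241, 0.971, -0.003, 0.0]
ft_force: [-2.6, 0.5, 11.4]
grip_width: 0.0105
grasp_force: 61.7
```

```bash
python3 - <<'E'
from h import *
np.set_printoptions(linewidth=250)
go(.5585,-.139,.1013,-152); print('torque',bot.get_obs()['ft_torque'])
im=np.mean([camera('side')['image'].astype(float) for i in range(3)],0)[:,:,::-1]; cv2.imwrite('pics/side6.png',im.astype(np.uint8))
f=cv2.convertScaleAbs(cv2.resize(im[150:204,290:344].astype(np.uint8),(600,600),interpolation=cv2.INTER_CUBIC),alpha=1.9,beta=10)
cv2.imwrite('pics/c8.png',f)
E
```

```text
clock 22.9333 pos [ 0.5583 -0.1392  0.1025] yaw -152.15 tilt [ 0.002 -0.006 -1.   ] j [-0.241  0.469 -0.01   1.089 -0.005 -0.728] F [-2.6  0.5 11.4] w 0.01046526356563803
d [-0.3  0.1  1.2] twist -0.2
torque [0.12313434 0.56592984 0.00644301]
```

View pics/c8.png

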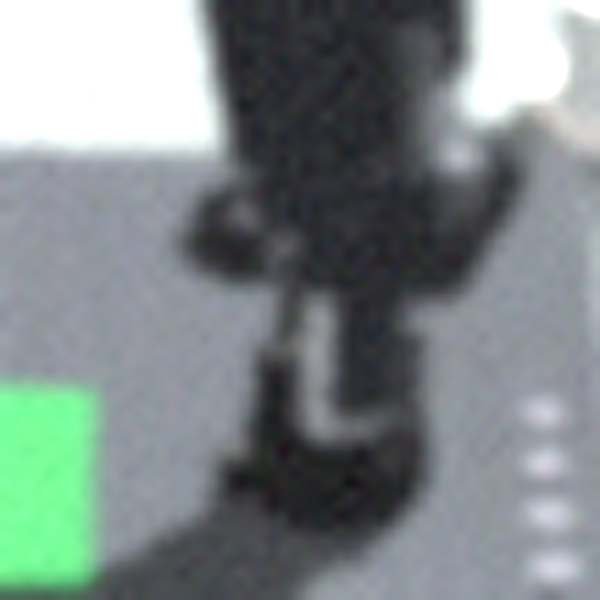

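Emit:
{"fn": "carry_out", "kwargs": {
  "plan": [
    {"dx": 0.3, "dy": 0, "dz": 1, "twist": 0, "fingers": 1},
    {"dx": 0.3, "dy": 0, "dz": 2, "twist": 0, "fingers": 1},
    {"dx": 0.3, "dy": 0, "dz": 2, "twist": 1, "fingers": 1},
    {"dx": 0.3, "dy": 0, "dz": 2, "twist": -1, "fingers": 1},
    {"dx": 0.3, "dy": 0, "dz": 2, "twist": 0, "fingers": 1}
  ]
}}

```text
clock: 23.5
eef_pos: [0.5584, -0.1392, 0.1023]
tool_rot: [-0.241, 0.97, -0.003, 0.001]
ft_force: [-5.6, 1.2, 20.5]
grip_width: 0.0103
grasp_force: 62.8
```

```bash
python3 - <<'E'
from h import *
go(.5585,-.139,.1013,-152); print('torque',bot.get_obs()['ft_torque'])
# knob shift seen in side view between first seated contact pictures: row offset side4 -> side6
a=cv2.cvtColor(cv2.imread('pics/side4.png'),6).astype(np.float32); b=cv2.cvtColor(cv2.imread('pics/side6.png'),6).astype(np.float32)
t=a[178:189,309:331]; t=cv2.resize(t,None,fx=8,fy=8,interpolation=cv2.INTER_CUBIC); B=cv2.resize(b[180:204,300:340],None,fx=8,fy=8,interpolation=cv2.INTER_CUBIC)
r=cv2.matchTemplate(B,t,cv2.TM_CCOEFF_NORMED); _,m,_,l=cv2.minMaxLoc(r); print('match',m,300+l[0]/8-309,180+l[1]/8-178)
print('pred shift', proj('side',[.5583,-.1392,.1025-.012])-proj('side',[.5581,-.1406,.1255-.012]))
E
```

```text
clock 23.5 pos [ 0.5584 -0.1392  0.1023] yaw -152.1 tilt [ 0.003 -0.006 -1.   ] j [-0.242  0.468 -0.012  1.086 -0.005 -0.729] F [-5.6  1.2 20.5] w 0.010296789544602766
d [-0.2  0.2  1. ] twist -0.1
torque [ 0.36778231  1.07656066 -0.02076888]
match 0.9348381757736206 -0.625 8.25
pred shift [-0.39129913  8.28017299]
```

The stop is rigid at z = 0.1023. The bench-derived height for fully pressed is 0.1028, and the knob has not slipped in the grip. I'm holding it there at about 20 N and handing in.

```bash
python3 -c "
from h import *
go(.5585,-.139,.1023,-152); print(job_done())"
```

```text
clock 23.5 pos [ 0.5584 -0.1392  0.1023] yaw -152.1 tilt [ 0.003 -0.006 -1.   ] j [-0.242  0.468 -0.012  1.086 -0.005 -0.729] F [-5.6  1.2 20.5] w 0.010296789544602766
d [-0.2  0.2  0. ] twist -0.1
the job is handed in; nothing more can be done
None
```

I pressed the fuse cap to its stop, then fitted the black knob onto the D-shaft and pressed it down to a hard stop; I handed in at 23.5 s with the gripper still holding it at about 20 N, and the hand-in returned no verdict.

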